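Rock a stuck tube block out of a dry-block heater

TASK

Fit the loose square-bored hand knob fully down onto the square spindle of the block heater, turn it anticlockwise (seen from above) by nearly a quarter turn so that the keeper bar swings off the tube block, and leave the knob there. Then take the tight aluminium tube block by its upright plate and rock it loose, clearly tilting it first towards the spindle and then the other way while it is still in its well, repeating as needed. Finish while holding the freed block still and upright, about 2 cm clear above its well, with the other glassware and containers left where they were.

Things in the scene. Friction and masses are not known exactly. Their poses are not given: they have to be found in the camera images.
- heater: white block heater, fixed to the bench, 150 (x) x 220 (y) x 85 mm high. Origin: centre of its underside; z up, -x is the front with the dial, y runs from the well to the spindle. In its frame the well is at y = -55 mm and the spindle axis at y = +60 mm (both x = 0), 115 mm apart.
- well_mouth (a point): centre of the well's mouth, level with the heater's top face; axes as the heater's. The well is 53 (x) x 54 (y) mm, 20 mm deep. Along its spindle-side wall and the opposite wall, 8 mm below the mouth, lie sprung round rubber bars that squeeze the block with about 28 N each; each gives way by up to 6 mm, so the block can tilt about 8 degrees either way.
- block: aluminium tube block seated in the well, about 0.25 kg: body 50 (x) x 46 (y) x 28 mm high (8 mm stand above the heater's top face), two rows of tube holes, and in the middle an upright grip plate 34 (x) x 14 (y) mm that rises from 28 to 76 mm above the underside. Origin: centre of the underside; axes as the heater's while seated.
- grip_top (a point): centre of the top edge of the block's grip plate, 76 mm above the block's underside; axes as block. A straight pull here needs some 30 to 40 N; tilted about one of the well's bars (46 mm apart), the other side walks up with about 10 N. The block is free once its underside is about 15 mm up.
- keeper (a joint): turn of the steel keeper with its spindle, rad, growing anticlockwise from above: 0 to 0.15 at the start, stop at 1.5, clear above 0.9. Stiff (0.12 N m), stays put. At 0 its bar points from spindle to well, 1 mm over the block's shoulder; it swings towards the heater's back. Bar 16 mm wide, 101 mm long from the axis, top 15 mm above the heater's top face.
- spindle_base (a point): on the spindle axis at the shoulder, level with the keeper bar's top, on which the knob's underside rests when fully home. x and y are square to the flats and turn with the keeper; at keeper 0 they are parallel to the heater's. The square spindle is 14 x 14 mm and rises 24 mm above this point, its tip stepped down to 10.5 mm over the last 4 mm.
- knob: loose black plastic hand knob, 70 g, standing on the bench bore down: square hub 34 x 34 x 30 mm, on it a bar grip 64 (x) x 16 (y) mm from 30 to 55 mm above the underside. Origin: centre of the underside; x along the bar, z up. The bore, 16 x 16 mm and 26 mm deep, is square to the bar, so it fits the spindle in four ways.
- bottle: bystander: clear glass bottle, blue cap, 60 mm diameter, 125 mm tall; origin at the centre of its underside
- vial_rack: bystander: dark wooden rack of capped vials, 80 x 54 mm, 54 mm tall; origin at the centre of its underside
- beaker: bystander: glass beaker, 60 mm diameter, 80 mm tall; origin at the centre of its underside
- dish: bystander: flat glass dish, 60 mm diameter, 14 mm tall; origin at the centre of its underside
- jar: bystander: white plastic jar, 68 mm diameter, 100 mm tall; origin at the centre of its underside
- amber: bystander: amber bottle, red cap, 56 mm diameter, 120 mm tall; origin at the centre of its underside
Mind the look-alikes: they are no part of the job. What is shaped like the knob but blue is not meant.

How it is judged (in metres and radians):
On the way, in this order (a step that is already met when the one before it is completed fails the run):
1. the knob is fully home on the spindle (horizontal distance between knob and spindle_base below 0.004 m and z of knob in the frame of spindle_base between -0.004 and 0.004 m and angle between knob's own z axis and vertical below 0.12 rad), for 0.2 s.
2. with the knob on the spindle, the keeper is turned clear of the block (all of step 1 and value of joint keeper above 0.9 rad), for 0.2 s.
3. the gripped block, still in its well, is tilted at least 4 degrees towards the spindle (z of block in the frame of heater below 0.083 m and horizontal distance between block and well_mouth below 0.012 m and contact force between the fingers and block above 1 N and angle between block's own z axis and vertical above 0.07 rad and y of grip_top in the frame of heater above -0.052 m), for 0.1 s.
4. then, still in its well, at least 4 degrees the other way (z of block in the frame of heater below 0.083 m and horizontal distance between block and well_mouth below 0.012 m and contact force between the fingers and block above 1 N and angle between block's own z axis and vertical above 0.07 rad and y of grip_top in the frame of heater below -0.058 m), for 0.1 s.
At the end, for the whole second after the job is handed in: The gripper holds the block still (below 2 cm/s), within 10 degrees of upright, its underside 5 to 45 mm above the heater's top face and within 3 cm of the well's centre, touching neither heater nor knob; the keeper is turned beyond 0.9 rad and the knob is home on the spindle (within 4 mm) (all of step 2 and z of block in the frame of heater between 0.09 and 0.13 m and horizontal distance between block and well_mouth below 0.03 m and angle between block's own z axis and vertical below 0.17 rad and linear speed of block below 0.02 m/s and contact force between the fingers and block above 1 N and contact force between block and heater below 0.1 N and contact force between block and knob below 0.1 N); the arm keeps its last pose, push and grip.
It fails at once if one of the other glass and plastic things is shifted by more than 3 cm or tipped over (distance of any of bottle, vial_rack, beaker, dish, jar, amber from where it was at the start of the episode above 0.03 m or angle between any of bottle, vial_rack, beaker, dish, jar, amber's own z axis and vertical above 0.5 rad).
It also fails if it takes over 64 s, if anything falls off the work surface, if the arm or the gripper's body presses on something with over 40 N, if the wrist force passes 120 N, or if a joint passes its speed limit or range.

ROBOT

A 6-joint arm with a two-finger parallel gripper is mounted at the origin on the work surface. World frame = base frame: x ahead of the robot, y to its left, z up, the work surface at z = 0. Lengths are in mm, angles in rad, forces in N, time in s.
With the tool pointing down it reaches from about 350 to 775 mm from the base axis. Payload 7.3 kg.
Tool frame: the origin (TCP) lies between the finger pads; the fingertips stand 22 mm ahead of it and the grasp point (between the pads) lies 3 mm ahead of it; z points along the fingers, x is the direction in which the jaws open and shut, and the axes are right-handed (so a half turn about z gives the same grasp; the last joint's range is limited). The gripper opens to 92 mm and grips with 3 to 60 N. Pads are 19 mm wide; open, the fingers measure 130 mm over their backs; the gripper's body (75 mm by 190 mm) begins 47 mm behind the grasp point.
Start: joints at [-1.47, 0.342, 1.524, -0, 1.275, -0.146], TCP at [128.28, -509.104, 248.741] pointing down, gripper open.
Joint ranges: [-2.53, 2.53], [-0.77, 2.02], [0.04, 2.7], [-1, 4.14], [0.28, 2.66], [-3.11, 3.11]. Speed limits (rad/s): [2.57, 2.57, 3.14, 3.14, 3.14, 3.14].

INTERFACE

Orientations are given as [roll, pitch, yaw] about the fixed x, y, z axes, in that order (R = Rz(yaw) Ry(pitch) Rx(roll)).
In Python, from plant import * gives the robot as it stands. The module is installed in compiled form; this text tells all that it offers.
- The arm moves only by the shell command python3 -m handwheel 'ROWS' [OPENING]. ROWS is a JSON object of lists of equal length, an entry for each row: "translation": the shift along the world's x, y, z in units of 15 cm (1.0 is 15 cm), a list of three; "twist": the turn about the world's z in units of 90 degrees (1.0 is 90 degrees). In form: {"translation": [[tx, ty, tz], ...], "twist": [twist, ...]}. A call has exactly 8 rows; each row shifts and turns the pose as measured when the row begins; what a row does not reach is not made up. A row lasts 1/8 s, in which the tool goes at most 62.5 mm and 10.7 degrees, less where a joint would pass 70% of its speed; a pose out of reach is approached as far as the arm can. A call with a number of a shift or a turn outside -1 to 1 is refused whole. A call with a gripper value outside its range is refused whole. OPENING is the closure in counts, from 0 (fully open) to 255 (shut), set as the call begins (- or left out, the last holds). The fingers move at their own pace and stop on an object; the grip force is fixed at half the most. Time passes only in rows, so rows that do not move let the fingers close, or fill a call up. It gives the time, the measured TCP pose, the force and the opening at its end, in the units of the state.
- get_obs(): the state, without advancing time (a new reading comes with each control period).
- capture(name): name is "scene" or "side" or "wrist"; returns a dict with "img" (384x512x3 uint8, red, green, blue), "vertical_fov" (degrees; the focal length in pixels is half the picture's height over the tangent of half this angle, whatever the lens; pixels are square), "cx", "cy" (the principal point, pixels), "world_from_camera" (4x4, takes a point from camera to world coordinates). Camera axes: x right, y up, looking along -z (the intrinsics and any distortion apply to the point x, -y, -z); pixel columns grow to the right and rows downward; lengths in mm; the calibration is good to about 2 mm. A picture is of the moment at which its call begins. There is no depth.
- close_job(): hands the job in, once; it reports no verdict.
Trained networks look in the newest picture that a camera, given by its name, has taken for a name from the list of things; names that differ only in an ending like _2 or _b are one class to them, and where a whole thing is asked for, a point or a joint stands for the part that bears it (a point fixed in the world has none). Each returns a list of dicts, best first, with "score" (0 to 1); they miss things now and then, are a little off and sometimes report something else, mostly with a low value. They report only what shows in the picture. A call takes as long as a camera call. They do not tell look-alikes from the thing itself.
- search_frame(camera, label): "position" ([x, y, z] in mm, in the coordinates of the camera as it stood for that picture, good to about 4 mm: the middle of the surface that is visible of it).
- spot_point(camera, label): "position" ([x, y, z] in mm, in the coordinates of the camera as it stood for that picture, good to about 4 mm: a listed point, or the origin of a listed thing).
The state is a dict: "time": time; "joint_positions": joint angles; "dq": joint speeds; "tau": joint torques, N m; "tool_pos": TCP position; "tcp_rot": TCP orientation; "contact_force": force on the tool from outside, world axes, zero at the start; "moment": the same for the moment, N m; "grip_width": finger opening in mm.
Only numpy, scipy, OpenCV 4.12 (cv2) and the standard library are available. Lean on these libraries where they do the work, as an engineer would, in place of code of your own. Each camera call takes 0.05 s, during which the arm holds its last target.

## Working session

There is one attempt and no reset: what is moved stays moved. The work goes in short steps, Python scripts to look and compute and a shell command to move; the robot and the scene stay as the last step left them, time stands still between calls to the robot, and variables do not carry over. Pictures are saved under pics/ and viewed, and the job is handed in when it is done.

```bash
mkdir -p pics; cat > h.py <<'E'
from plant import *
import numpy as np, cv2
def snap(cam,name):
    c=capture(cam); cv2.imwrite(f'pics/{name}.png',c['img'][:,:,::-1]); return c
def w(c,p):
    T=np.array(c['world_from_camera']); return (T@np.r_[p,1])[:3]
def ray(c,u,v):
    f=192/np.tan(np.radians(c['vertical_fov'])/2); T=np.array(c['world_from_camera'])
    d=T[:3,:3]@np.array([(u-c['cx'])/f,-(v-c['cy'])/f,-1]); return T[:3,3],d
def onz(c,u,v,z):
    o,d=ray(c,u,v); return o+d*(z-o[2])/d[2]
def proj(c,p):
    f=192/np.tan(np.radians(c['vertical_fov'])/2); T=np.linalg.inv(np.array(c['world_from_camera']))
    q=(T@np.r_[p,1])[:3]; return c['cx']+f*q[0]/-q[2], c['cy']-f*q[1]/-q[2]
E
python3 - <<'E'
from h import *
np.set_printoptions(precision=1,suppress=True)
o=get_obs();print(o)
for cam in ['scene','side','wrist']:
    c=snap(cam,cam+'0'); print(cam,c['vertical_fov'],c['cx'],c['cy'],np.array(c['world_from_camera'])[:3,3], [k for k in c])
    for l in ['heater','block','knob','keeper']:
        print(' sf',l,[(round(r['score'],2),w(c,r['position'])) for r in search_frame(cam,l)][:3])
    for l in ['heater','well_mouth','block','grip_top','spindle_base','knob']:
        print(' sp',l,[(round(r['score'],2),w(c,r['position'])) for r in spot_point(cam,l)][:3])
E
```

```text
{'time': 0.0, 'joint_positions': array([-1.5,  0.3,  1.5,  0. ,  1.3, -0.1]), 'dq': array([-0., -0.,  0.,  0., -0.,  0.]), 'tau': array([ -0. , -43.1, -24.4,   0.1,   0.1,  -0. ]), 'tool_pos': array([ 128.2, -508.7,  248. ]), 'tcp_rot': array([-3.1,  0. , -1.3]), 'contact_force': array([-0.5, -0.4,  0.1]), 'moment': array([ 0., -0.,  0.]), 'grip_width': 91.81227371808464}
scene 52.91373016015975 258.12476686786795 186.19013512443743 [1002.2 -644.9  661.4] ['img', 'vertical_fov', 'cx', 'cy', 'world_from_camera']
 sf heater [(0.78, array([636.1, -87.3,  86.3]))]
 sf block [(0.69, array([ 591. , -111.3,   96.7]))]
 sf knob [(0.75, array([456. , 286.7,  37.8])), (0.68, array([421.7, 182.4,  33.3]))]
 sf keeper [(0.62, array([633.7, -84. ,  84.3])), (0.54, array([621.6, -23. ,  98.9]))]
 sp heater [(0.81, array([600.3, -57.8,   2.5])), (0.32, array([ 580.6, -105.6,  139.2]))]
 sp well_mouth [(0.72, array([605.5, 285.1,   3.7]))]
 sp block [(0.83, array([ 581.2, -101.3,   67.1]))]
 sp grip_top [(0.97, array([ 581.8, -106.4,  141.7])), (0.31, array([603.5, -57.6,   0.9]))]
 sp spindle_base 
[... 672 characters left out ...]
l_mouth [(0.84, array([ 585.2, -107.5,   82.9])), (0.75, array([ 581.9, -106.4,  139.2]))]
 sp block [(0.8, array([ 578.3, -109.3,   67.7])), (0.16, array([596.6, -60.5,  -3. ]))]
 sp grip_top [(0.56, array([ 581.9, -107.6,  138.5]))]
 sp spindle_base [(0.53, array([618.3,   1.2,  98.9]))]
 sp knob [(0.96, array([453.8, 296.1,   2.6])), (0.72, array([411.7, 187.1,  -1. ])), (0.69, array([390.9, 381.5,   0.4]))]
wrist 64.57191729567488 253.6805680297556 191.7480225399894 [ 202.2 -489.1  384.9] ['img', 'vertical_fov', 'cx', 'cy', 'world_from_camera']
 sf heater []
 sf block []
 sf knob []
 sf keeper []
 sp heater []
 sp well_mouth []
 sp block []
 sp grip_top []
 sp spindle_base []
 sp knob []
```

View pics/scene0.png

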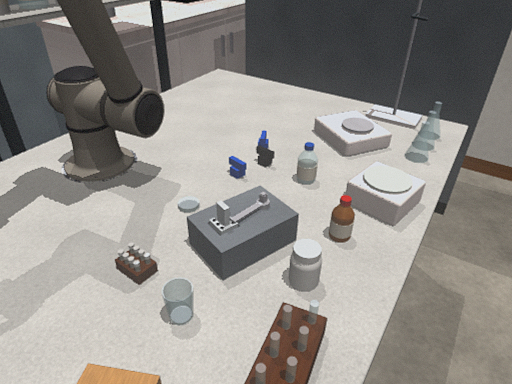

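View pics/side0.png

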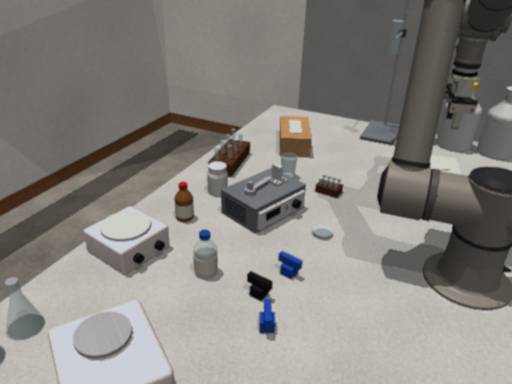

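The black knob is at side pixel (259,285), world about (452,297). Blue look-alikes sit at (290,264) and (267,317) in the side view. The heater is at about (598,-58). I'll swing over to look with the wrist camera.

```bash
python3 -m handwheel '{"translation":[[0.3,0.3,0],[0.3,0.3,0],[0.3,0.3,0],[0.3,0.3,0],[0.3,0.3,0],[0.3,0.3,0],[0.3,0.3,0],[0.3,0.3,0]],"twist":[0.08,0.08,0.08,0.08,0.08,0.08,0.08,0.08]}' 0
```

```text
time: 2.65
tool_pos: [481.9, -154.0, 249.5]
tcp_rot: [3.14, -0.006, -0.295]
contact_force: [0.8, -1.0, 0.0]
grip_width: 91.8
```

```bash
python3 - <<'E'
from h import *
np.set_printoptions(precision=2,suppress=True)
o=get_obs();print(o['tool_pos'],o['tcp_rot'],o['joint_positions'])
c=snap('wrist','wrist1')
T=np.array(c['world_from_camera']);print(T)
side=capture('side');
im=side['img'][:,:,::-1]; cv2.imwrite('pics/sidek.png',cv2.resize(im[220:350,180:330],None,fx=5,fy=4.5,interpolation=cv2.INTER_CUBIC))
for l in ['knob','bottle','dish','jar','amber','beaker','vial_rack']:
    print(l,[(round(r['score'],2),w(side,r['position'])) for r in spot_point('side',l)][:4])
E
```

```text
[ 481.95 -153.96  249.55] [ 3.14 -0.01 -0.3 ] [-0.46  0.3   1.58 -0.    1.25 -0.17]
[[  0.96   0.28   0.08 502.92]
 [ -0.29   0.92   0.28 -78.75]
 [  0.01  -0.29   0.96 385.58]
 [  0.     0.     0.     1.  ]]
knob [(0.86, array([412.52, 185.56,  -1.65])), (0.84, array([392.58, 380.92,  -0.87])), (0.82, array([452.21, 297.74,   3.66]))]
bottle [(0.83, array([608.22, 287.33,  -3.96]))]
dish [(0.78, array([396.3 , -17.49,   3.26]))]
jar [(0.81, array([780.  , -85.28,   2.51]))]
amber [(0.59, array([795.37,  93.29,  -3.33]))]
beaker [(0.86, array([ 613.16, -305.42,   -3.79]))]
vial_rack [(0.93, array([ 450.88, -265.79,    3.99]))]
```

View pics/sidek.png

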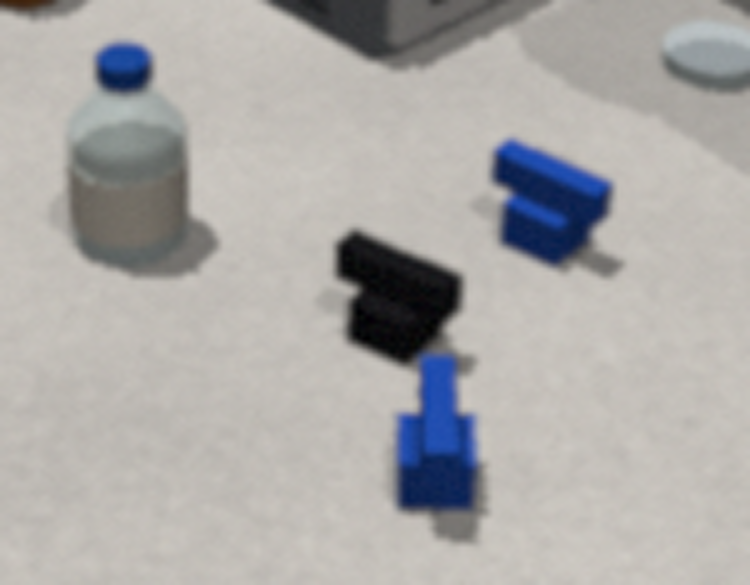

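View pics/wrist1.png

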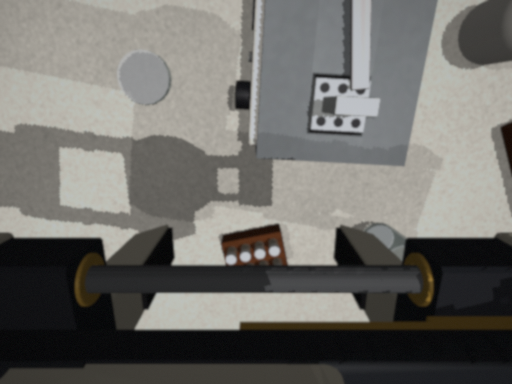

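The wrist view shows the block at (340,105) with the keeper bar above it, and no knob in view yet. The side crop shows the black knob at (400,295) between two blue ones, with the bottle to the left. Next I'll move the wrist camera towards the knob.

```bash
python3 -m handwheel '{"translation":[[-0.04,0.23,0],[-0.04,0.23,0],[-0.04,0.23,0],[-0.04,0.23,0],[-0.04,0.23,0],[-0.04,0.23,0],[-0.04,0.23,0],[-0.04,0.23,0]],"twist":[0,0,0,0,0,0,0,0]}' 0
python3 - <<'E'
from h import *
np.set_printoptions(precision=2,suppress=True)
o=get_obs();print(o['tool_pos'],o['tcp_rot'],o['joint_positions'])
c=snap('wrist','wrist2')
im=c['img'][:,:,::-1]; 
for l in ['knob']:
    print(l,[(round(r['score'],2),w(c,r['position']),proj(c,w(c,r['position']))) for r in spot_point('wrist',l)][:4])
print(onz(c,256,192,55))
E
```

```text
time: 4.1
tool_pos: [428.4, 116.3, 250.7]
tcp_rot: [3.141, -0.009, -0.327]
contact_force: [0.5, -0.5, -0.0]
grip_width: 91.9
[428.43 116.34 250.69] [ 3.14 -0.01 -0.33] [ 0.1   0.19  1.73 -0.    1.21  0.42]
knob [(0.87, array([413.5 , 190.04,   1.5 ]), (np.float64(221.87360601669843), np.float64(112.31217382020047))), (0.74, array([447.22, 297.01,   1.37]), (np.float64(216.75487616556242), np.float64(8.992605559960424)))]
[424.85  95.28  55.  ]
```

View pics/wrist2.png

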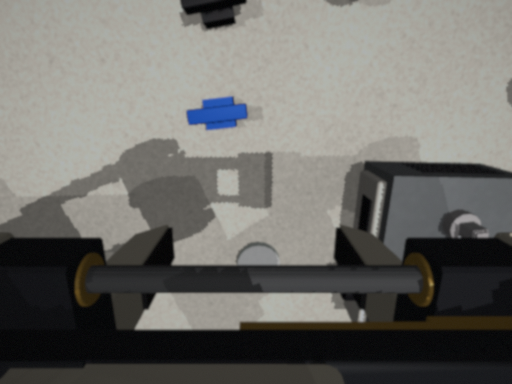

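The wrist view shows a blue knob at (217,112), and the black one is cut off at the top (212,10). I'll move further +y.

```bash
python3 -m handwheel '{"translation":[[0.02,0.11,0],[0.02,0.11,0],[0.02,0.11,0],[0.02,0.11,0],[0.02,0.11,0],[0.02,0.11,0],[0.02,0.11,0],[0,0,0]],"twist":[0,0,0,0,0,0,0,0]}' 0
python3 - <<'E'
from h import *
np.set_printoptions(precision=2,suppress=True)
o=get_obs();print(o['tool_pos'],o['tcp_rot'],o['joint_positions'])
c=snap('wrist','wrist3')
im=c['img'][:,:,::-1]; 
for l in ['knob']:
    print(l,[(round(r['score'],2),w(c,r['position']),proj(c,w(c,r['position']))) for r in spot_point('wrist',l)][:4])
g=c['img'].astype(int).max(2)<45
m=(g).astype(np.uint8); m[225:]=0
n,lab,st,ce=cv2.connectedComponentsWithStats(m)
for i in range(1,n):
    if st[i,4]>200: print(st[i],ce[i])
cv2.imwrite('pics/w3z.png',cv2.resize(im[30:210,150:350],None,fx=3.5,fy=3.3,interpolation=cv2.INTER_CUBIC)+0)
cv2.imwrite('pics/w3m.png',m*255)
E
```

```text
time: 5.2
tool_pos: [451.0, 236.8, 250.7]
tcp_rot: [3.14, -0.009, -0.328]
contact_force: [-0.5, 0.4, 0.2]
grip_width: 91.6
[451.01 236.8  250.71] [ 3.14 -0.01 -0.33] [ 0.34  0.31  1.57 -0.01  1.26  0.67]
knob [(0.98, array([389.31, 386.65,  -0.93]), (np.float64(162.00762740699156), np.float64(62.217552734121085))), (0.78, array([412.91, 189.55,   2.1 ]), (np.float64(237.10535957372045), np.float64(206.38199036603845))), (0.75, array([447.4 , 296.19,  -2.83]), (np.float64(234.55308886597882), np.float64(120.36010867350868)))]
[488  26  24  29 581] [500.52  40.33]
[204 112  47  23 401] [224.37 124.99]
```

View pics/wrist3.png

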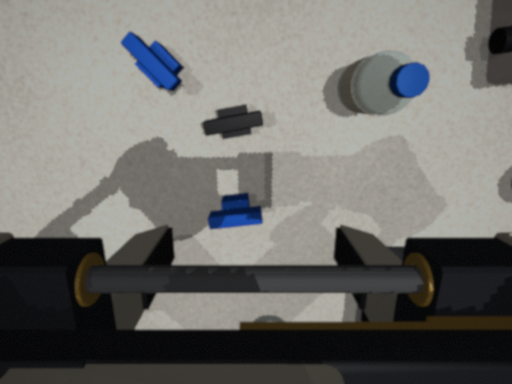

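View pics/w3z.png

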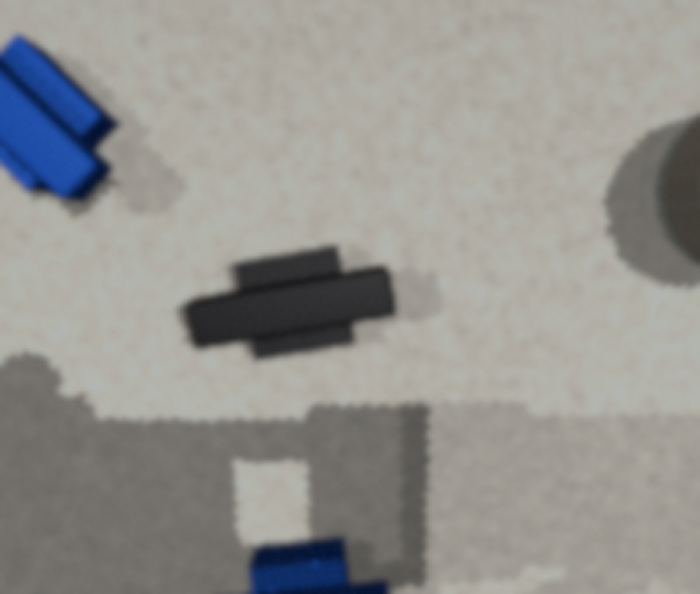

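The black bar's top face has corners at crop pixels (186,305), (385,268), (393,313), (193,347). I'll compute its pose.

```bash
python3 - <<'E'
from h import *
np.set_printoptions(precision=2,suppress=True)
c=capture('wrist')
P=[onz(c,150+x/3.5-.4,30+y/3.3-.4,55) for x,y in [(186,305),(385,268),(393,313),(193,347)]]
for p in P: print(p)
P=np.array(P);print('center',P.mean(0)); e=P[1]+P[2]-P[0]-P[3]; print('len',np.linalg.norm(e)/2,'wid',np.linalg.norm(P[0]+P[1]-P[2]-P[3])/2,'yaw',np.arctan2(e[1],e[0]))
# side check
s=capture('side')
print(proj(s,P.mean(0)), 'side seen approx',180+400/5,220+262/4.5)
sc=snap('scene','scene3')
print(proj(sc,P.mean(0)))
im=sc['img'][:,:,::-1]
cv2.imwrite('pics/s3a.png',cv2.resize(im[120:180,220:300],None,fx=8,fy=8,interpolation=cv2.INTER_CUBIC))
cv2.imwrite('pics/s3b.png',cv2.resize(im[180:270,180:305],None,fx=6,fy=6,interpolation=cv2.INTER_CUBIC))
im=s['img'][:,:,::-1]
cv2.imwrite('pics/s3c.png',cv2.resize(im[150:240,210:320],None,fx=6.5,fy=6.5,interpolation=cv2.INTER_CUBIC))
E
```

```text
[418.55 306.59  55.  ]
[479.51 297.97  55.  ]
[477.35 283.82  55.  ]
[415.65 293.42  55.  ]
center [447.77 295.45  55.  ]
len 62.004270566716485 wid 13.889671647560021 yaw -0.1474198163636426
(np.float64(259.78623224199714), np.float64(276.9632785443642)) side seen approx 260.0 278.22222222222223
(np.float64(263.8470830345212), np.float64(148.75102764547373))
```

View pics/s3b.png

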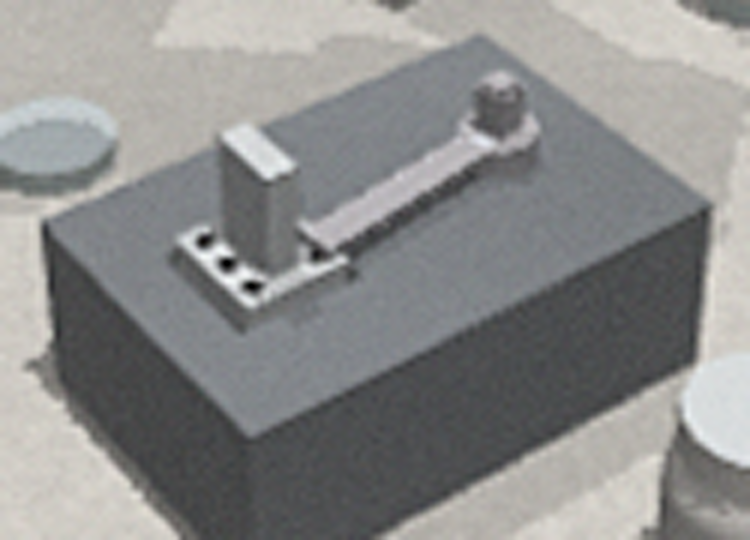

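View pics/s3c.png

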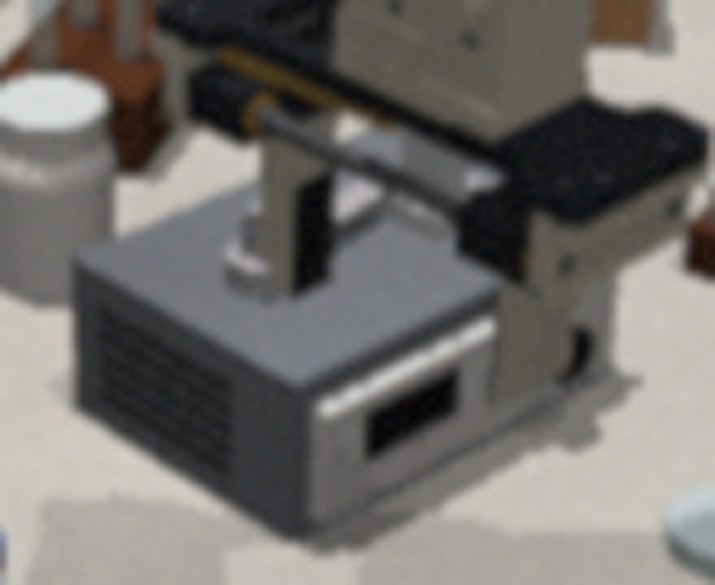

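View pics/s3a.png

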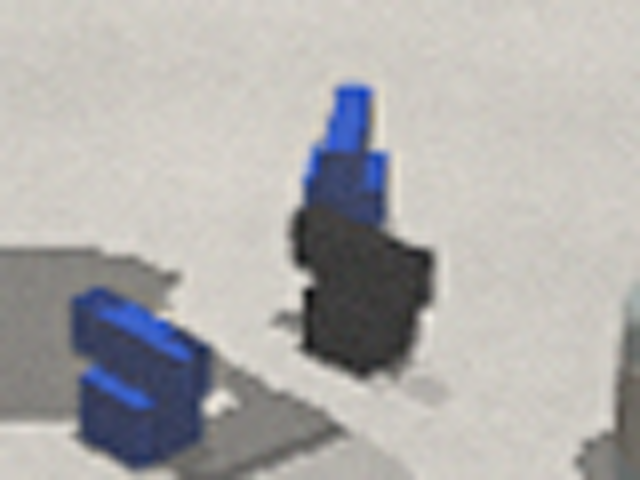

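The knob centre comes out at about (448,295.5), yaw -0.147, consistent with the side and scene views. Now I'll get the heater yaw and keeper angle from the earlier images.

```bash
python3 - <<'E'
from h import *
im=cv2.imread('pics/wrist1.png')
cv2.imwrite('pics/w1z.png',cv2.resize(im[0:180,240:440],None,fx=4,fy=3.3,interpolation=cv2.INTER_CUBIC))
E
```

```text
(no output)
```

View pics/w1z.png

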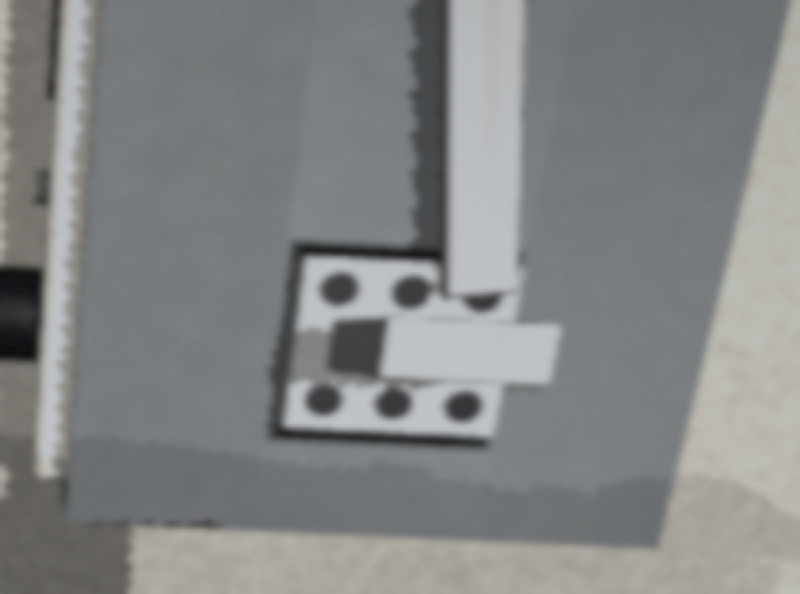

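```bash
python3 - <<'E'
from h import *
from scipy.spatial.transform import Rotation as R
np.set_printoptions(precision=3,suppress=True)
def TT(p,r):
    T=np.eye(4);T[:3,:3]=R.from_euler('xyz',r).as_matrix();T[:3,3]=p;return T
c=capture('wrist');o=get_obs()
X=np.linalg.inv(TT(o['tool_pos'],o['tcp_rot']))@np.array(c['world_from_camera'])
np.save('X.npy',X)
c1=dict(c);c1['world_from_camera']=TT([481.95,-153.96,249.55],[3.14,-.006,-.295])@X
print(c1['world_from_camera'][:3,3])
f=lambda x,y,z:onz(c1,240+x/4-.4,y/3.3-.4,z)
def yaw(a,b,z): d=f(*b,z)-f(*a,z); return np.arctan2(d[1],d[0]),np.linalg.norm(d)
print('block bottom edge',yaw((282,430),(490,440),93))
print('block left edge-90',yaw((282,430),(301,255),93)[0]-np.pi/2)
print('heater near edge',yaw((70,520),(658,546),85))
print('heater right',yaw((658,546),(785,20),85)[0]-np.pi/2)
print('bar L',yaw((447,290),(447,5),100)[0]-np.pi/2,'R',yaw((516,290),(525,5),100)[0]-np.pi/2)
print('plate',yaw((381,376),(548,384),141),yaw((388,320),(561,325),141))
print('plate c',np.mean([f(x,y,141) for x,y in [(381,376),(548,384),(388,320),(561,325)]],0))
E
```

```text
[502.836 -78.666 385.525]
block bottom edge (np.float64(-0.3519017369293379), np.float64(49.7778925926973))
block left edge-90 -0.3322905236124025
heater near edge (np.float64(-0.34942218153382126), np.float64(148.5480502278624))
heater right -0.34871074275427505
bar L -0.20247860652634153 R -0.21367099678040113
plate (np.float64(-0.35045385669952056), np.float64(32.95076314895576)) (np.float64(-0.3275443058871165), np.float64(33.4957710300877))
plate c [ 579.852 -105.969  141.   ]
```

Heater yaw is about -0.345, so the keeper is at about 0.137 and the spindle yaw at about -0.208. The spindle is at about (618.6,2.3). Now I'll turn the jaws across the bar and lower over the knob.

```bash
python3 -m handwheel '{"translation":[[-0.003,0.049,-0.1],[-0.003,0.049,-0.1],[-0.003,0.049,-0.1],[-0.003,0.049,-0.1],[-0.003,0.049,-0.1],[-0.003,0.049,-0.1],[-0.003,0.049,-0.1],[-0.003,0.049,-0.1]],"twist":[-0.111,-0.111,-0.111,-0.111,-0.111,-0.111,-0.111,-0.111]}' 0
python3 - <<'E'
from h import *
np.set_printoptions(precision=3,suppress=True)
o=get_obs();print(o['tool_pos'],o['tcp_rot'],o['joint_positions'])
c=snap('wrist','wrist4')
E
```

```text
time: 6.5
tool_pos: [449.0, 291.9, 130.2]
tcp_rot: [-3.138, -0.012, -1.778]
contact_force: [0.2, 0.5, -0.2]
grip_width: 91.7
[449.001 291.879 130.15 ] [-3.138 -0.012 -1.778] [ 0.44   0.488  1.652 -0.014  1.006  2.225]
```

View pics/wrist4.png

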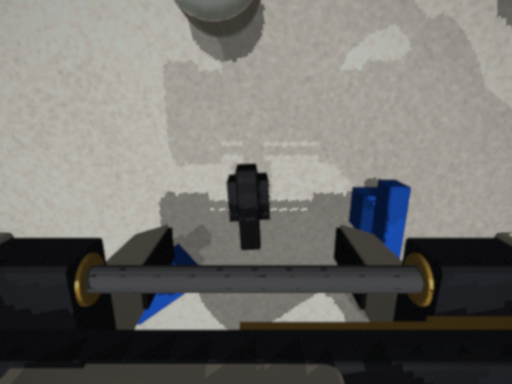

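The knob bar is centred between the jaws in the picture, around (248,205), with a slight angle error as expected. Descending.

```bash
python3 -m handwheel '{"translation":[[-0.004,0.012,-0.09],[-0.004,0.012,-0.09],[0,0,-0.09],[0,0,-0.09],[0,0,-0.08],[0,0,-0.05],[0,0,0],[0,0,0]],"twist":[0.02,0.018,0,0,0,0,0,0]}' 0
python3 - <<'E'
from h import *
np.set_printoptions(precision=3,suppress=True)
o=get_obs();print(o['tool_pos'],o['tcp_rot'],o['contact_force'])
c=snap('wrist','wrist5');s=capture('side');im=s['img'][:,:,::-1]; cv2.imwrite('pics/side5.png',cv2.resize(im[200:340,180:340],None,fx=4.5,fy=4,interpolation=cv2.INTER_CUBIC))
E
```

```text
time: 7.55
tool_pos: [447.2, 294.8, 50.3]
tcp_rot: [-3.14, -0.014, -1.713]
contact_force: [0.4, -0.7, -0.0]
grip_width: 91.9
[447.249 294.803  50.337] [-3.14  -0.014 -1.713] [ 0.384 -0.734 -0.01 ]
```

View pics/wrist5.png

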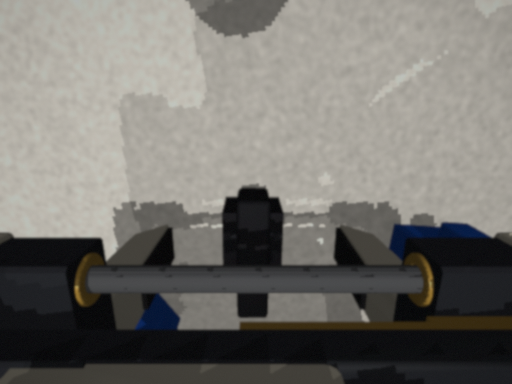

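View pics/side5.png

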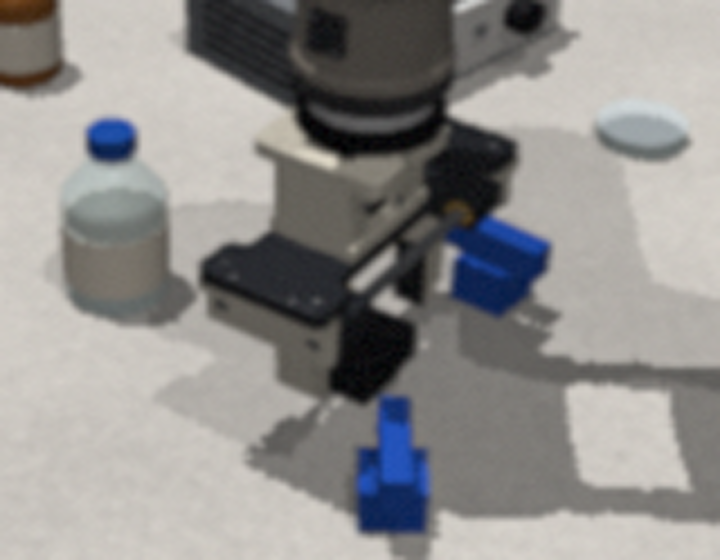

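TCP z is 50.3, so the tips at 28.3 would foul the hub. I'll raise about 5 mm in the first row while closing.

```bash
python3 -m handwheel '{"translation":[[0,0,0.034],[0,0,0],[0,0,0],[0,0,0],[0,0,0],[0,0,0],[0,0,0],[0,0,0]],"twist":[0,0,0,0,0,0,0,0]}' 255
python3 - <<'E'
from h import *
np.set_printoptions(precision=3,suppress=True)
o=get_obs();print(o['tool_pos'],o['tcp_rot'],o['contact_force'],o['grip_width'])
E
```

```text
time: 8.65
tool_pos: [447.7, 295.0, 56.8]
tcp_rot: [-3.139, -0.012, -1.713]
contact_force: [0.0, 0.2, 1.1]
grip_width: 16.3
[447.677 295.049  56.819] [-3.139 -0.012 -1.713] [0.024 0.248 1.101] 16.323952941117472
```

Gripped at 16.3 mm. Lifting and carrying to the spindle.

```bash
python3 -m handwheel '{"translation":[[0,0,0.33],[0,0,0.33],[0.05,-0.08,0.33],[0.18,-0.31,0],[0.18,-0.31,0],[0.18,-0.31,0],[0.18,-0.31,0],[0.18,-0.31,0]],"twist":[0,0,0,-0.02,-0.02,0,0,0]}' 255
```

```text
time: 9.65
tool_pos: [590.6, 45.9, 209.8]
tcp_rot: [-3.14, -0.013, -1.77]
contact_force: [-0.2, 0.8, -0.3]
grip_width: 15.9
```

```bash
python3 -m handwheel '{"translation":[[0.09,-0.15,0],[0.09,-0.14,0],[0.005,0,-0.02],[0,0,0],[0,0,0],[0,0,0],[0,0,0],[0,0,0]],"twist":[-0.005,0,0,0,0,0,0,0]}' 255
python3 - <<'E'
from h import *
np.set_printoptions(precision=3,suppress=True)
o=get_obs();print(o['tool_pos'],o['tcp_rot'],o['contact_force'],o['grip_width'],o['joint_positions'])
for n in ['wrist','scene','side']:
    c=snap(n,n+'6')
    print([(round(r['score'],2),w(c,r['position'])) for r in spot_point(n,'spindle_base')][:2],[(round(r['score'],2),w(c,r['position'])) for r in spot_point(n,'knob')][:4])
    im=c['img'][:,:,::-1]
    if n=='scene': cv2.imwrite('pics/scene6z.png',cv2.resize(im[130:260,190:320],None,fx=5,fy=4.5,interpolation=cv2.INTER_CUBIC))
    if n=='side': cv2.imwrite('pics/side6z.png',cv2.resize(im[110:230,200:320],None,fx=5,fy=5,interpolation=cv2.INTER_CUBIC))
E
```

```text
time: 10.65
tool_pos: [618.5, -0.3, 205.2]
tcp_rot: [3.141, -0.013, -1.78]
contact_force: [-0.2, 0.5, -1.3]
grip_width: 15.7
[618.478  -0.26  205.223] [ 3.141 -0.013 -1.78 ] [-0.208  0.505 -1.259] 15.67623604766622 [-0.118  0.55   1.312 -0.013  1.282  1.666]
[(0.88, array([617.425,   1.458, 100.291])), (0.15, array([ 452.834, -265.129,   -3.672]))] [(0.57, array([617.804,  -1.595, 146.779]))]
[(0.76, array([620.828,   1.044,  99.243])), (0.67, array([ 613.179, -301.595,    2.206]))] [(0.61, array([618.707,   1.916, 147.518])), (0.58, array([414.517, 191.054,   4.525])), (0.21, array([ 613.676, -304.142,   -1.849]))]
[(0.6, array([622.405,   1.088, 102.205]))] [(0.78, array([620.704,   1.647, 150.183])), (0.65, array([412.466, 189.395,  -0.3  ])), (0.63, array([390.423, 382.216,   0.703]))]
```

View pics/wrist6.png

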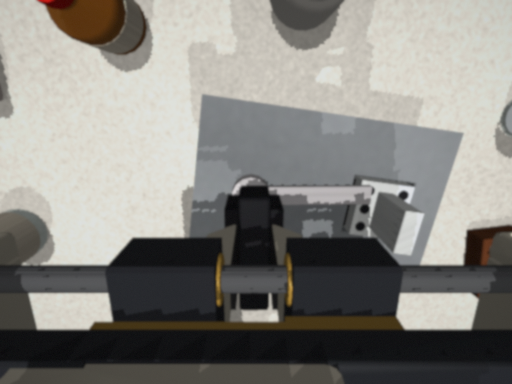

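View pics/scene6z.png

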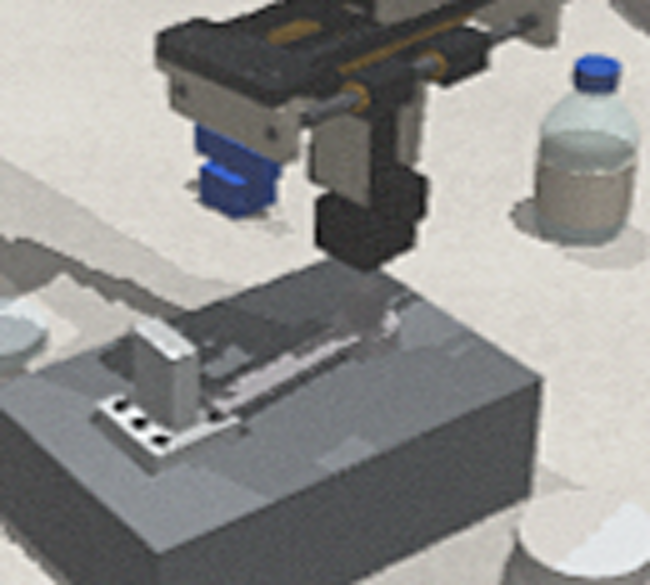

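View pics/side6z.png

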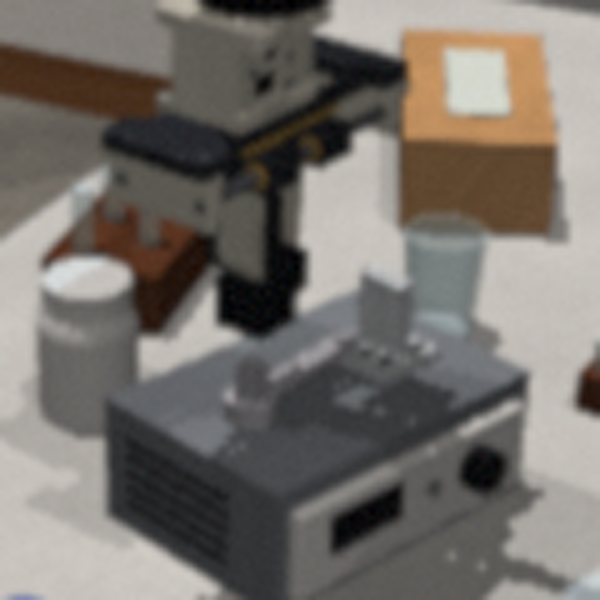

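```bash
python3 - <<'E'
from h import *
im=cv2.imread('pics/side0.png'); cv2.imwrite('pics/side0z.png',cv2.resize(im[160:220,225:305],None,fx=9,fy=9,interpolation=cv2.INTER_CUBIC))
im=cv2.imread('pics/scene0.png'); cv2.imwrite('pics/scene0z.png',cv2.resize(im[180:240,220:300],None,fx=9,fy=9,interpolation=cv2.INTER_CUBIC))
im=cv2.imread('pics/side6.png'); cv2.imwrite('pics/side6y.png',cv2.resize(im[140:200,225:305],None,fx=9,fy=9,interpolation=cv2.INTER_CUBIC))
im=cv2.imread('pics/scene6.png'); cv2.imwrite('pics/scene6y.png',cv2.resize(im[150:210,220:300],None,fx=9,fy=9,interpolation=cv2.INTER_CUBIC))
E
```

```text
(no output)
```

View pics/side0z.png

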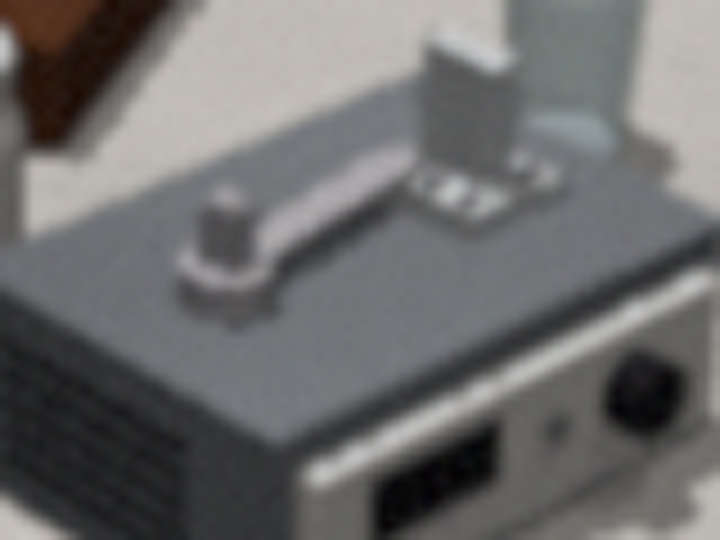

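View pics/scene0z.png

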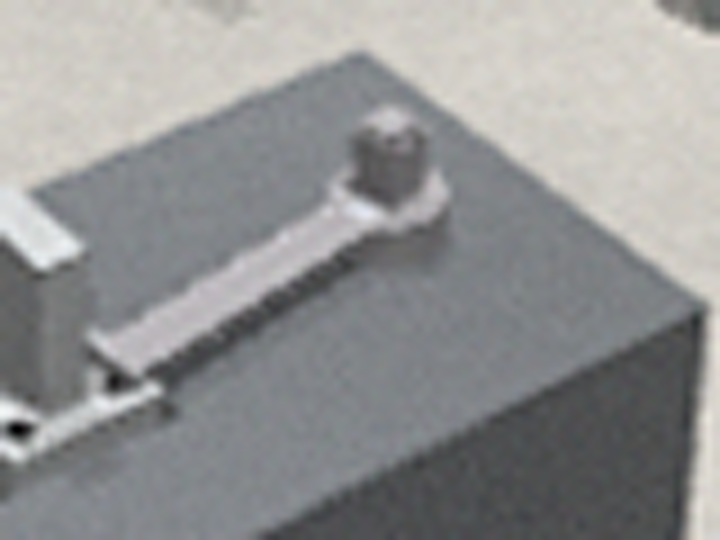

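View pics/side6y.png

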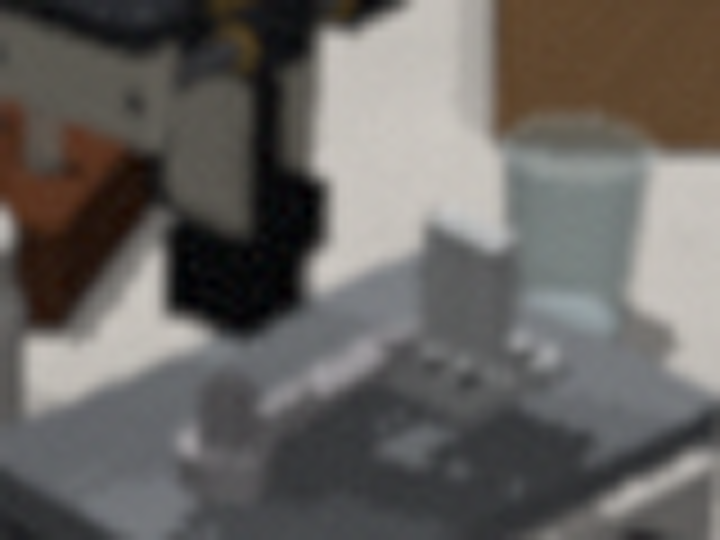

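View pics/scene6y.png

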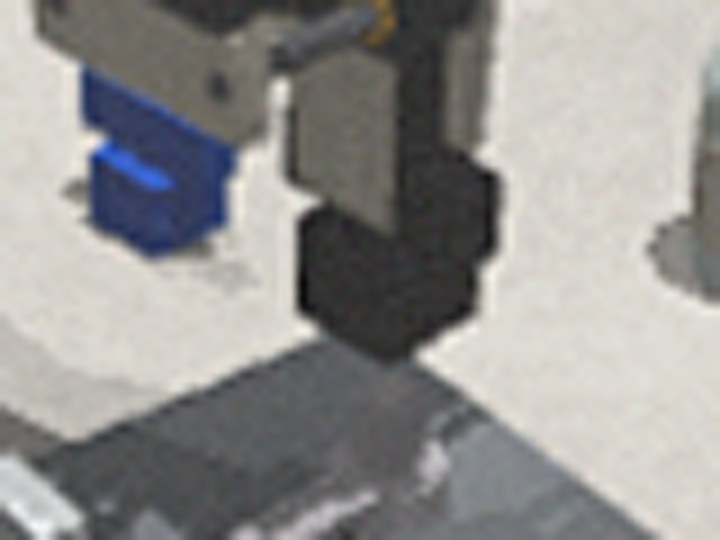

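```bash
python3 - <<'E'
from h import *
from scipy.optimize import least_squares
np.set_printoptions(precision=2,suppress=True)
S=capture('side');C=capture('scene')
yaw=-0.208
def cor(h,off=0): 
    a=yaw;R=np.array([[np.cos(a),-np.sin(a)],[np.sin(a),np.cos(a)]])
    return np.array([R@np.array(q) for q in [(-h,-h),(-h,h),(h,h),(h,-h)]])
def P(cam,p,r0):
    u,v=proj(cam,p); return np.array([(u-225+.5)*9 if cam is S else (u-220+.5)*9,(v-r0+.5)*9])
print('hub pred at TCP, z=148.4')
for cam,r0,n in [(S,140,'side'),(C,150,'scene')]:
    print(n,[P(cam,np.r_[np.array([618.5,-.3])+q,148.4],r0) for q in cor(17)])
print('spindle pred at 619,2')
for cam,r0,n in [(S,160,'side'),(C,180,'scene')]:
    print(n,'base',[P(cam,np.r_[np.array([619,2])+q,100],r0) for q in cor(7)],'tip',P(cam,[619,2,124],r0))
    print('d/dx',P(cam,[620,2,100],r0)-P(cam,[619,2,100],r0),'d/dy',P(cam,[619,3,100],r0)-P(cam,[619,2,100],r0))
E
```

```text
hub pred at TCP, z=148.4
side [array([310.88, 307.57]), array([246.63, 345.5 ]), array([163.79, 313.01]), array([228.65, 276.17])]
scene [array([285.8 , 315.55]), array([375.4 , 265.13]), array([469.43, 316.29]), array([380.05, 368.97])]
spindle pred at 619,2
side base [array([259.47, 261.2 ]), array([233.33, 277.4 ]), array([199.91, 263.63]), array([226.15, 247.62])] tip [231.32 198.76]
d/dx [-2.72 -0.72] d/dy [-1.34  1.33]
scene base [array([343.08, 190.28]), array([378.8 , 168.61]), array([416.37, 190.5 ]), array([380.69, 212.55])] tip [381.77 118.1 ]
d/dx [3.15 1.22] d/dy [ 1.94 -1.85]
```

By relative comparison, the knob needs about +2 mm in y. I'll correct and lower onto the stepped tip carefully.

```bash
python3 -m handwheel '{"translation":[[0.002,0.014,-0.04],[0,0,-0.06],[0,0,-0.04],[0,0,-0.02],[0,0,-0.02],[0,0,0],[0,0,0],[0,0,0]],"twist":[0,0,0,0,0,0,0,0]}' 255
python3 - <<'E'
from h import *
np.set_printoptions(precision=2,suppress=True)
o=get_obs();print(o['tool_pos'],o['tcp_rot'],o['contact_force'],o['moment'],o['grip_width'])
E
```

```text
time: 12.2
tool_pos: [618.7, 1.6, 175.8]
tcp_rot: [3.14, -0.013, -1.781]
contact_force: [0.4, 0.3, -0.7]
grip_width: 15.8
[618.71   1.61 175.78] [ 3.14 -0.01 -1.78] [ 0.4   0.31 -0.7 ] [ 0.08  0.01 -0.04] 15.811427891506344
```

The bore is over the stepped tip with no force. Continuing down.

```bash
python3 -m handwheel '{"translation":[[0,0,-0.02],[0,0,-0.02],[0,0,-0.02],[0,0,-0.02],[0,0,-0.02],[0,0,-0.02],[0,0,0],[0,0,0]],"twist":[0,0,0,0,0,0,0,0]}' 255
python3 - <<'E'
from h import *
np.set_printoptions(precision=2,suppress=True)
o=get_obs();print(o['tool_pos'],o['tcp_rot'],o['contact_force'],o['moment'],o['grip_width'])
E
```

```text
time: 13.2
tool_pos: [618.8, 1.5, 156.9]
tcp_rot: [3.14, -0.013, -1.781]
contact_force: [0.4, 0.8, -0.7]
grip_width: 16.2
[618.84   1.54 156.85] [ 3.14 -0.01 -1.78] [ 0.41  0.84 -0.75] [ 0.08  0.08 -0.  ] 16.197623247535628
```

```bash
python3 -m handwheel '{"translation":[[0,0,-0.012],[0,0,-0.01],[0,0,-0.005],[0,0,0],[0,0,0],[0,0,0],[0,0,0],[0,0,0]],"twist":[0,0,0,0,0,0,0,0]}' 255
python3 - <<'E'
from h import *
np.set_printoptions(precision=2,suppress=True)
o=get_obs();print(o['tool_pos'],o['tcp_rot'],o['contact_force'],o['moment'],o['grip_width'])
s=snap('side','side7');c=snap('scene','scene7')
a=s['img'][140:230,210:300,::-1];b=c['img'][160:250,210:300,::-1]
cv2.imwrite('pics/z7.png',cv2.resize(np.hstack([a,b]),None,fx=4.4,fy=5,interpolation=cv2.INTER_CUBIC))
E
```

```text
time: 14.2
tool_pos: [618.8, 1.6, 156.8]
tcp_rot: [-3.14, -0.013, -1.781]
contact_force: [-1.2, 0.4, 2.2]
grip_width: 15.5
[618.84   1.56 156.83] [-3.14 -0.01 -1.78] [-1.23  0.41  2.22] [ 0.12  0.23 -0.03] 15.45386768200475
```

View pics/z7.png

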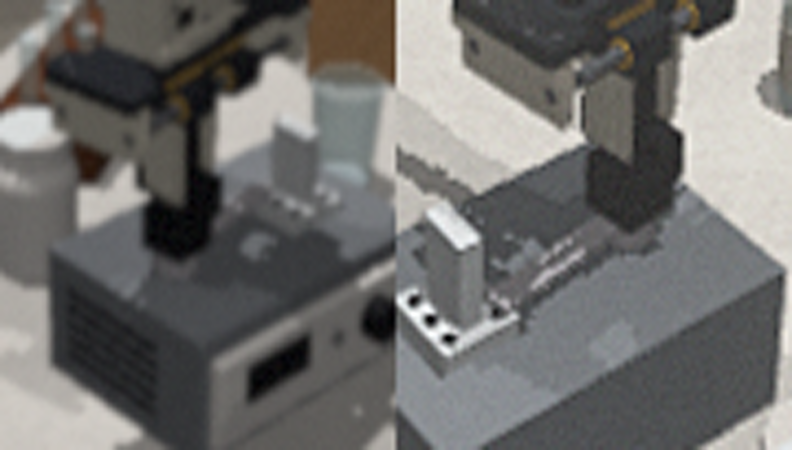

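The knob bottomed at z=156.8 (+2 N up), so it is fully home; both views agree. Now turning anticlockwise.

```bash
python3 -m handwheel '{"translation":[[0,0,0],[0,0,0],[0,0,0],[0,0,0],[0,0,0],[0,0,0],[0,0,0],[0,0,0]],"twist":[0.09,0.1,0.1,0.1,0.1,0.1,0.1,0.09]}' 255
python3 - <<'E'
from h import *
np.set_printoptions(precision=2,suppress=True)
o=get_obs();print(o['tool_pos'],o['tcp_rot'],o['contact_force'],o['moment'],o['grip_width'])
s=snap('side','side8');c=snap('scene','scene8')
a=s['img'][140:230,210:300,::-1];b=c['img'][160:250,210:300,::-1]
cv2.imwrite('pics/z8.png',cv2.resize(np.hstack([a,b]),None,fx=4.4,fy=5,interpolation=cv2.INTER_CUBIC))
snap('wrist','wrist8')
E
```

```text
time: 15.3
tool_pos: [619.4, -0.1, 156.8]
tcp_rot: [-3.14, -0.015, -0.519]
contact_force: [-2.0, -0.7, 1.7]
grip_width: 15.5
[619.44  -0.06 156.85] [-3.14 -0.01 -0.52] [-1.98 -0.67  1.66] [-0.06  0.1  -0.12] 15.533309618280953
```

View pics/z8.png

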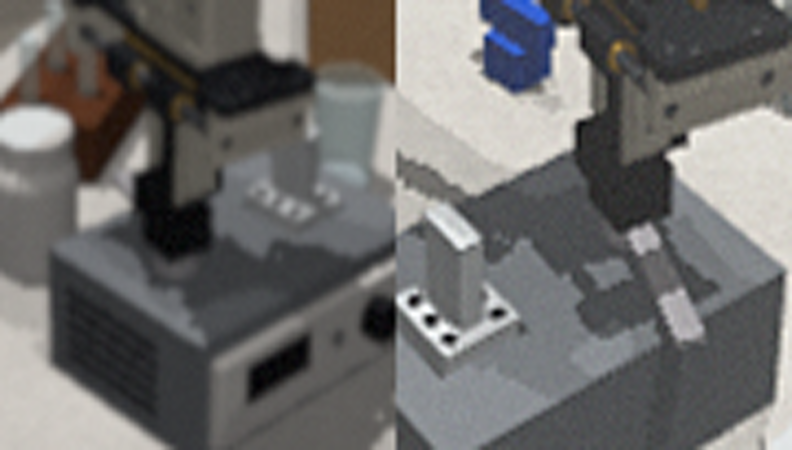

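View pics/wrist8.png

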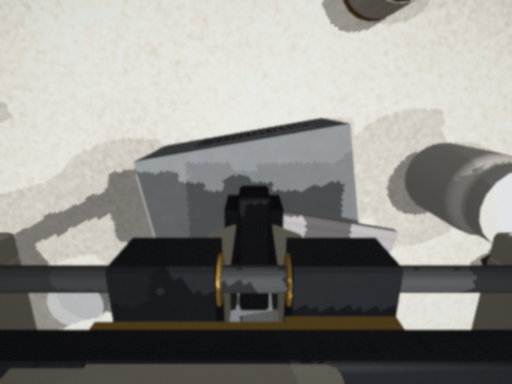

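```bash
python3 - <<'E'
from h import *
c=capture('scene')
f=lambda x,y:onz(c,(x-396)/4.4+210-.4,y/5+160-.4,100)
a=f(643,236);b=f(688,326);print(a,b)
d=b-a;print(np.arctan2(d[1],d[0]), np.arctan2(d[1],d[0])-(-np.pi/2-0.345))
E
```

```text
[639.8332958  -13.49787421 100.        ] [693.0477331 -57.3268455 100.       ]
-0.6889839237033669 1.2268124030915297
```

The keeper is at about 1.2 rad. One small further turn, then release.

```bash
python3 -m handwheel '{"translation":[[0,0,0],[0,0,0],[0,0,0],[0,0,0],[0,0,0],[0,0,0],[0,0,0],[0,0,0]],"twist":[0.05,0.04,0,0,0,0,0,0]}' 255; python3 -m handwheel '{"translation":[[0,0,0],[0,0,0],[0,0,0],[0,0,0.05],[0,0,0.15],[0,0,0.2],[0,0,0.2],[0,0,0]],"twist":[0,0,0,0,0,0,0,0]}' 0
python3 - <<'E'
from h import *
np.set_printoptions(precision=2,suppress=True)
o=get_obs();print(o['tool_pos'],o['tcp_rot'],o['contact_force'],o['moment'],o['grip_width'],o['joint_positions'])
s=snap('side','side9');c=snap('scene','scene9')
for cc,n in [(s,'side'),(c,'scene')]:
    for l in ['knob','grip_top','spindle_base','block']: print(n,l,[(round(r['score'],2),w(cc,r['position'])) for r in spot_point(n,l)][:2])
a=s['img'][140:230,210:300,::-1];b=c['img'][160:250,210:300,::-1]
cv2.imwrite('pics/z9.png',cv2.resize(np.hstack([a,b]),None,fx=4.4,fy=5,interpolation=cv2.INTER_CUBIC))
E
```

```text
time: 16.5
tool_pos: [619.5, -0.2, 156.8]
tcp_rot: [-3.14, -0.015, -0.395]
contact_force: [-0.8, -0.7, 2.3]
grip_width: 15.7
time: 17.5
tool_pos: [619.3, 0.2, 250.3]
tcp_rot: [-3.139, -0.015, -0.395]
contact_force: [-0.2, 0.3, 0.8]
grip_width: 89.8
[619.33   0.16 250.27] [-3.14 -0.02 -0.4 ] [-0.25  0.28  0.79] [-0.08 -0.04 -0.03] 89.77306927373127 [-0.12  0.51  1.26 -0.    1.36  0.27]
side knob [(0.96, array([413.23, 191.08,  -3.23])), (0.87, array([393.31, 382.63,  -0.21]))]
side grip_top [(0.76, array([ 582.82, -110.46,  142.47]))]
side spindle_base [(0.52, array([622.47,   1.32, 100.46])), (0.42, array([ 450.96, -264.75,    5.64]))]
side block [(0.72, array([ 582.99, -108.4 ,   67.82])), (0.71, array([ 583.63, -106.6 ,  139.35]))]
scene knob [(0.95, array([618.12,   3.86,  99.14])), (0.61, array([413.37, 192.43,   1.11]))]
scene grip_top [(0.79, array([ 583.1 , -104.6 ,  140.63])), (0.28, array([793.75, 102.06,   4.24]))]
scene spindle_base [(0.72, array([ 450.49, -263.92,   -3.69])), (0.57, array([620.66,   0.85,  96.13]))]
scene block [(0.88, array([ 584.67, -104.94,   68.26]))]
```

View pics/z9.png

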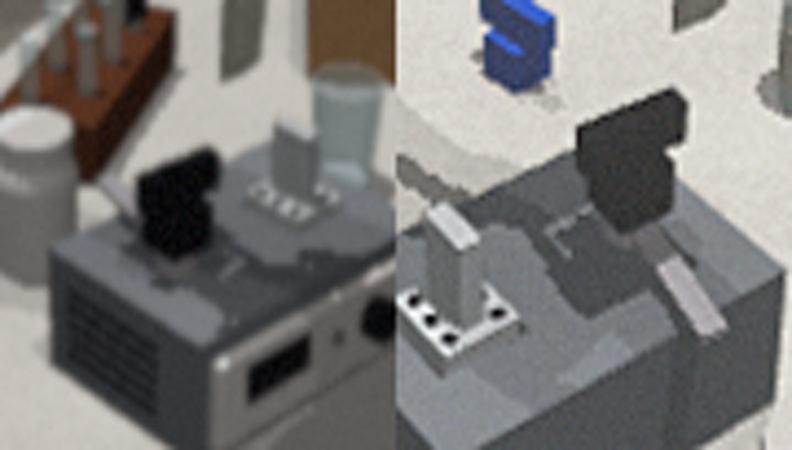

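The knob stays home and upright at crop (175,205) / (630,165), and the keeper bar has swung to the back. Next I'll move over the block plate, jaws along heater x so the block can pivot in the pads.

```bash
python3 -m handwheel '{"translation":[[-0.064,-0.18,0],[-0.064,-0.18,0],[-0.064,-0.18,0],[-0.064,-0.18,-0.1],[0,0,-0.15],[0,0,-0.15],[0,0,0],[0,0,0]],"twist":[0.016,0.016,0,0,0,0,0,0]}' 0
python3 - <<'E'
from h import *
np.set_printoptions(precision=3,suppress=True)
o=get_obs();print(o['tool_pos'],o['tcp_rot'],o['contact_force'],o['grip_width'],o['joint_positions'])
c=snap('wrist','wrist10')
X=np.array(c['world_from_camera'])
cv2.imwrite('pics/w10z.png',cv2.resize(c['img'][120:320,150:350,::-1],None,fx=3,fy=3,interpolation=cv2.INTER_CUBIC))
for l in ['grip_top','block','well_mouth']: print(l,[(round(r['score'],2),w(c,r['position'])) for r in spot_point('wrist',l)][:2])
s=snap('side','side10');d=snap('scene','scene10')
a=s['img'][120:220,220:330,::-1];b=d['img'][150:250,190:300,::-1]
cv2.imwrite('pics/z10.png',cv2.resize(np.hstack([a,b]),None,fx=3.6,fy=5,interpolation=cv2.INTER_CUBIC))
E
```

```text
time: 19.0
tool_pos: [578.7, -111.1, 185.3]
tcp_rot: [-3.141, -0.01, -0.343]
contact_force: [0.4, 0.5, 0.0]
grip_width: 91.9
[ 578.651 -111.142  185.272] [-3.141 -0.01  -0.343] [0.444 0.489 0.032] 91.91040676196086 [-0.32   0.508  1.443  0.     1.181  0.023]
grip_top [(0.63, array([ 580.57 , -105.53 ,  140.495]))]
block [(0.95, array([ 579.998, -104.272,   64.673]))]
well_mouth []
```

View pics/w10z.png

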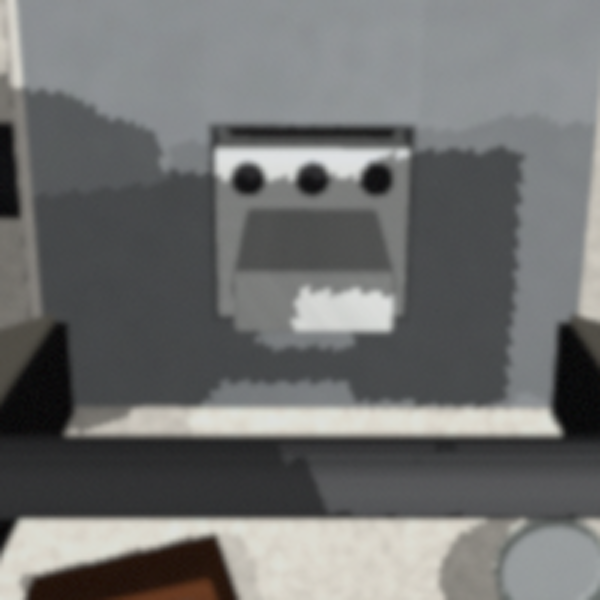

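View pics/z10.png

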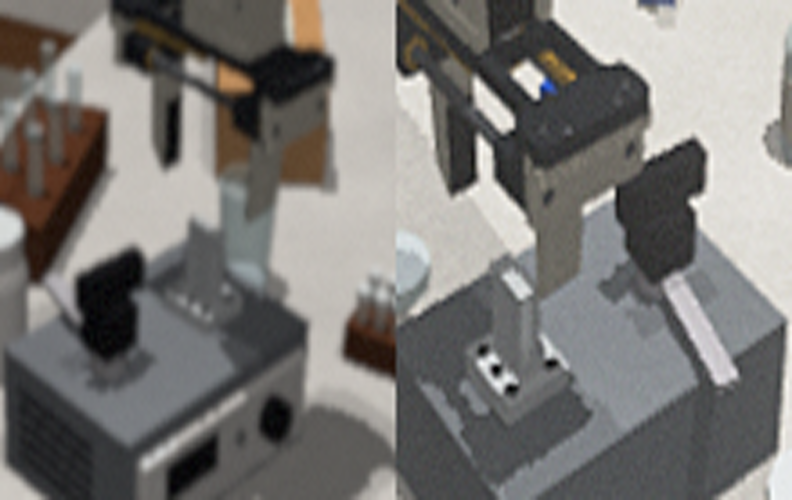

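```bash
python3 - <<'E'
from h import *
c=capture('wrist');f=lambda x,y,z:onz(c,150+x/3-.3,120+y/3-.3,z)
P=[f(*q,141) for q in [(235,270),(390,270),(393,332),(235,332)]];P=np.array(P);print(P.mean(0),np.linalg.norm(P[1]-P[0]),np.linalg.norm(P[2]-P[1]))
d=P[1]-P[0];print(np.arctan2(d[1],d[0]))
B=np.array([f(*q,93) for q in [(215,148),(407,150)]]);print(B.mean(0)-23*np.array([.338,.941,0]))
d=B[1]-B[0];print(np.arctan2(d[1],d[0]))
E
```

```text
[ 580.04210798 -105.70059876  141.        ] 32.52784931759488 14.152590482469455
-0.34572463992037067
[ 579.78389934 -106.13487565   93.        ]
-0.35496670436800615
```

Plate centre is (580,-106), yaw -0.346. Descending.

```bash
python3 -m handwheel '{"translation":[[0.01,0.034,0],[0,0,-0.08],[0,0,-0.09],[0,0,-0.09],[0,0,-0.09],[0,0,-0.03],[0,0,0],[0,0,0]],"twist":[0,0,0,0,0,0,0,0]}' 0
python3 - <<'E'
from h import *
np.set_printoptions(precision=3,suppress=True)
o=get_obs();print(o['tool_pos'],o['tcp_rot'],o['contact_force'],o['grip_width'],o['joint_positions'])
E
```

```text
time: 20.35
tool_pos: [579.4, -105.3, 122.8]
tcp_rot: [-3.141, -0.007, -0.343]
contact_force: [-0.3, -0.5, 0.5]
grip_width: 92.1
[ 579.372 -105.342  122.834] [-3.141 -0.007 -0.343] [-0.313 -0.522  0.452] 92.09677791937219 [-0.31   0.575  1.515 -0.     1.044  0.033]
```

```bash
python3 -m handwheel '{"translation":[[0,-0.003,0.02],[0,0,0],[0,0,0],[0,0,0],[0,0,0],[0,0,0],[0,0,0],[0,0,0]],"twist":[0,0,0,0,0,0,0,0]}' 255
python3 - <<'E'
from h import *
np.set_printoptions(precision=3,suppress=True)
o=get_obs();print(o['tool_pos'],o['tcp_rot'],o['contact_force'],o['grip_width'])
E
```

```text
time: 21.35
tool_pos: [580.8, -106.3, 127.7]
tcp_rot: [-3.141, -0.012, -0.343]
contact_force: [2.2, -0.8, 1.6]
grip_width: 33.8
[ 580.81  -106.301  127.661] [-3.141 -0.012 -0.343] [ 2.177 -0.79   1.576] 33.82396172673013
```

Gripped at 33.8 mm. Tilting towards the spindle (heater +y = world (0.34,0.94)).

```bash
python3 -m handwheel '{"translation":[[0.006,0.016,0.006],[0.006,0.016,0.006],[0.006,0.016,0.006],[0.002,0.005,0],[0,0,0],[0,0,0],[0,0,0],[0,0,0]],"twist":[0,0,0,0,0,0,0,0]}' 255
cat > look.py <<'E'
from h import *
import sys
np.set_printoptions(precision=3,suppress=True)
o=get_obs();p=o['tool_pos'];print(p,o['tcp_rot'],o['contact_force'],o['moment'],o['grip_width'])
d=p[:2]-np.array([580.8,-106.3]);print('heater dx,dy',d@[.941,-.338],d@[.338,.941],'dz',p[2]-127.66)
n=sys.argv[1]
s=snap('side','side'+n);c=snap('scene','scene'+n)
for cc,m in [(s,'side'),(c,'scene')]:
    for l in ['grip_top','block']: print(m,l,[(round(r['score'],2),w(cc,r['position'])) for r in spot_point(m,l)][:1])
a=s['img'][130:220,235:325,::-1];b=c['img'][170:260,175:265,::-1]
cv2.imwrite(f'pics/z{n}.png',cv2.resize(np.hstack([a,b]),None,fx=4.4,fy=5,interpolation=cv2.INTER_CUBIC))
E
python3 look.py 12
```

```text
time: 22.35
tool_pos: [581.3, -105.2, 127.8]
tcp_rot: [3.13, -0.009, -0.344]
contact_force: [1.5, -3.8, -0.4]
grip_width: 34.0
[ 581.337 -105.214  127.758] [ 3.13  -0.009 -0.344] [ 1.514 -3.81  -0.446] [-0.146 -0.145 -0.049] 33.99469202037065
heater dx,dy 0.13791503974828595 1.203272640723444 dz 0.09828921437360805
side grip_top [(0.8, array([ 583.931, -104.709,  139.401]))]
side block [(0.58, array([ 585.872, -105.097,   69.605]))]
scene grip_top [(0.71, array([ 583.122, -103.745,  142.205]))]
scene block [(0.62, array([ 581.479, -102.291,   68.309]))]
```

View pics/z12.png

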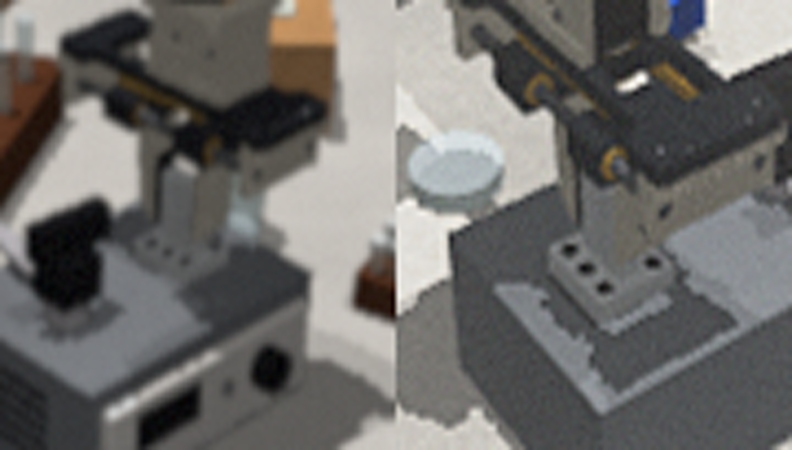

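The arm is compliant: small steps gave only 1.2 mm. I'll push with larger steps and keep pushing to the end.

```bash
python3 -m handwheel '{"translation":[[0.014,0.038,0.01],[0.014,0.038,0.01],[0.014,0.038,0.01],[0.014,0.038,0.01],[0.014,0.038,0.01],[0.014,0.038,0.01],[0.014,0.038,0.01],[0.014,0.038,0.01]],"twist":[0,0,0,0,0,0,0,0]}' 255
python3 look.py 13
```

```text
time: 23.65
tool_pos: [586.5, -91.8, 131.1]
tcp_rot: [3.07, 0.005, -0.344]
contact_force: [-3.3, -25.2, -9.6]
grip_width: 33.8
[586.492 -91.791 131.058] [ 3.07   0.005 -0.344] [ -3.337 -25.179  -9.56 ] [-4.139  0.222 -0.027] 33.825452140782545
heater dx,dy 0.45271672473460656 15.576603427318336 dz 3.3984877965100395
side grip_top [(0.73, array([587.143, -95.639, 142.365]))]
side block [(0.68, array([ 584.426, -106.552,   72.259]))]
scene grip_top [(0.66, array([587.393, -89.906, 144.489]))]
scene block [(0.73, array([ 583.625, -103.851,   68.81 ]))]
```

View pics/z13.png

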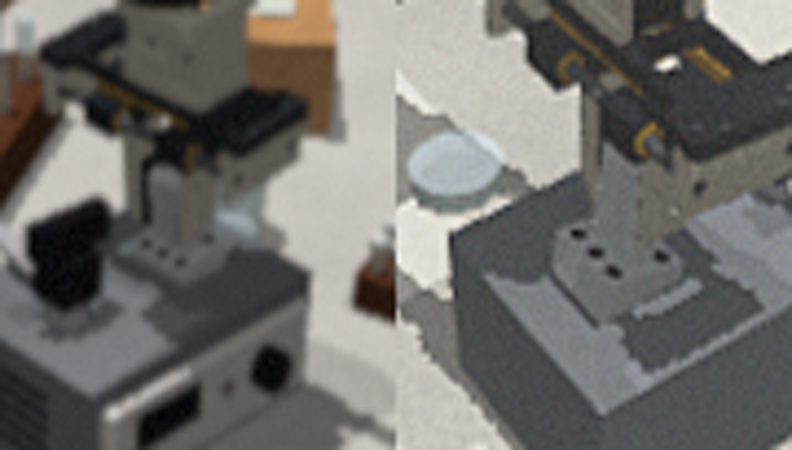

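Tilted clearly towards the spindle: the plate top has shifted about 14 mm. Now the other way.

```bash
python3 -m handwheel '{"translation":[[-0.014,-0.038,0],[-0.014,-0.038,0],[-0.014,-0.038,0],[-0.014,-0.038,0.005],[-0.014,-0.038,0.01],[-0.014,-0.038,0.01],[-0.014,-0.038,0.01],[-0.014,-0.038,0.01]],"twist":[0,0,0,0,0,0,0,0]}' 255
python3 look.py 14
```

```text
time: 24.95
tool_pos: [579.9, -109.1, 136.3]
tcp_rot: [3.122, -0.002, -0.343]
contact_force: [10.1, 12.3, -7.8]
grip_width: 33.5
[ 579.859 -109.13   136.347] [ 3.122 -0.002 -0.343] [10.079 12.299 -7.835] [ 2.24  -1.826 -0.124] 33.48986338182479
heater dx,dy 0.07157272582411142 -2.981360319401208 dz 8.68728938742018
side grip_top [(0.79, array([ 581.436, -114.396,  148.12 ]))]
side block [(0.54, array([ 580.706, -110.342,   76.316]))]
scene grip_top []
scene block [(0.7, array([ 582.732, -106.126,   78.288]))]
```

View pics/z14.png

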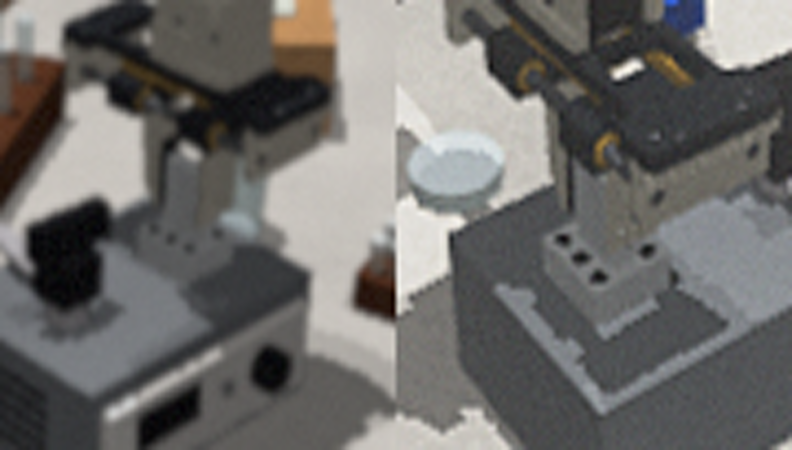

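It has walked up about 9 mm and is only slightly tilted so far. I'll keep pushing the other way with no lift.

```bash
python3 -m handwheel '{"translation":[[-0.014,-0.038,-0.01],[-0.014,-0.038,-0.01],[-0.014,-0.038,-0.01],[-0.014,-0.038,-0.01],[-0.014,-0.038,-0.01],[-0.014,-0.038,-0.01],[-0.014,-0.038,-0.01],[-0.014,-0.038,-0.01]],"twist":[0,0,0,0,0,0,0,0]}' 255
python3 look.py 15
```

```text
time: 26.25
tool_pos: [577.4, -114.1, 137.4]
tcp_rot: [-3.093, -0.017, -0.34]
contact_force: [5.6, 15.7, 9.9]
grip_width: 33.8
[ 577.382 -114.06   137.359] [-3.093 -0.017 -0.34 ] [ 5.569 15.719  9.865] [ 3.154 -0.809 -0.072] 33.814844739210436
heater dx,dy -0.5938988592003327 -8.457264527737305 dz 9.698523624461131
side grip_top [(0.81, array([ 580.341, -116.859,  149.602]))]
side block [(0.75, array([ 580.376, -110.232,   78.529]))]
scene grip_top [(0.59, array([ 577.042, -114.31 ,  151.323]))]
scene block [(0.63, array([ 582.211, -105.8  ,   76.443]))]
```

View pics/z15.png

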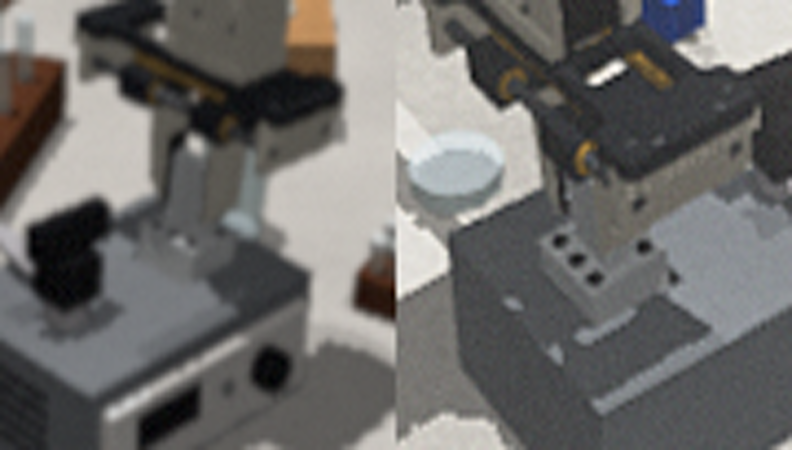

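Tilt is about 0.1 rad the other way by the networks, but I want a clear margin. Pushing a bit harder.

```bash
python3 -m handwheel '{"translation":[[-0.018,-0.05,-0.02],[-0.02,-0.056,-0.02],[-0.02,-0.056,-0.02],[-0.02,-0.056,-0.02],[-0.02,-0.056,-0.02],[-0.02,-0.056,-0.02],[-0.02,-0.056,-0.02],[-0.02,-0.056,-0.02]],"twist":[0,0,0,0,0,0,0,0]}' 255
python3 look.py 16
```

```text
time: 27.55
tool_pos: [561.8, -158.5, 124.8]
tcp_rot: [-3.058, -0.029, -0.335]
contact_force: [3.1, 5.9, 0.4]
grip_width: 33.7
[ 561.773 -158.496  124.843] [-3.058 -0.029 -0.335] [3.088 5.898 0.411] [ 0.986 -0.607 -0.097] 33.676278925225745
heater dx,dy -0.26233832235926147 -55.54746004620361 dz -2.8167369638980944
side grip_top [(0.69, array([ 560.486, -162.819,  135.733]))]
side block [(0.73, array([ 582.572, -105.043,   93.626]))]
scene grip_top [(0.64, array([616.461,   3.294,  99.686]))]
scene block [(0.48, array([586.734, -97.651,  96.319]))]
```

View pics/z16.png

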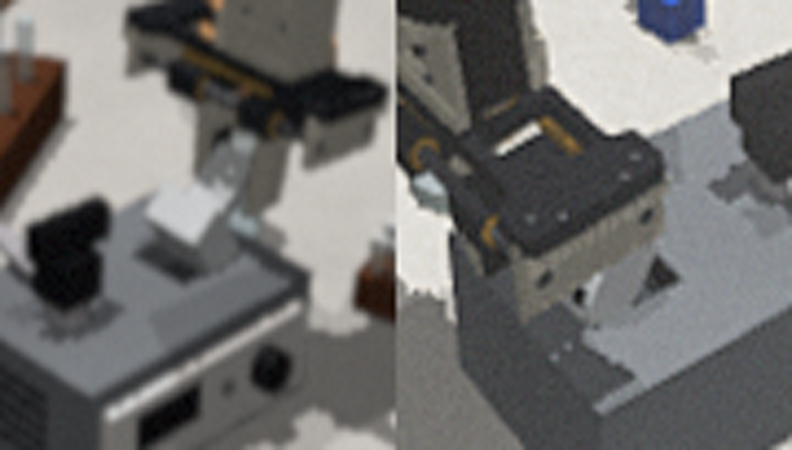

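That overshot: the block popped out of the well and is tilted about 55°, though still held by the pads. It did pass through the required tilt in the well on the way. To right it, I'll carry it just outside the heater's well-end face, lower it, and push its lower edge against the fixed wall to rotate it upright in the pads. The beaker and rack are more than 100 mm from there.

```bash
python3 -m handwheel '{"translation":[[0,0,0.1],[0,0,0.12],[0,0,0.05],[-0.06,-0.167,0],[-0.06,-0.167,0],[-0.06,-0.167,0],[0,0,0],[0,0,0]],"twist":[0,0,0,0,0,0,0,0]}' 255
python3 - <<'E'
from h import *
np.set_printoptions(precision=3,suppress=True)
o=get_obs();p=o['tool_pos'];print(p,o['tcp_rot'],o['contact_force'],o['moment'],o['grip_width'])
d=p[:2]-np.array([580.8,-106.3]);print('heater dx,dy',d@[.941,-.338],d@[.338,.941])
s=snap('side','side17');c=snap('scene','scene17')
for cc,m in [(s,'side'),(c,'scene')]:
    for l in ['grip_top','block','beaker','vial_rack']: print(m,l,[(round(r['score'],2),w(cc,r['position'])) for r in spot_point(m,l)][:1])
a=s['img'][100:220,235:365,::-1];b=c['img'][160:340,100:295,::-1]
cv2.imwrite('pics/z17.png',np.hstack([cv2.resize(a,(390,360)),cv2.resize(b,(390,360))]))
E
```

```text
time: 28.85
tool_pos: [531.7, -235.9, 167.5]
tcp_rot: [-3.064, -0.025, -0.331]
contact_force: [0.4, 1.0, -1.9]
grip_width: 33.7
[ 531.682 -235.855  167.49 ] [-3.064 -0.025 -0.331] [ 0.353  1.012 -1.886] [-0.127 -0.059 -0.031] 33.65331989333667
heater dx,dy -2.430746684266489 -138.51284254965765
side grip_top [(0.38, array([598.821, -57.639,  -4.144]))]
side block [(0.76, array([ 552.254, -184.393,  136.973]))]
side beaker [(0.85, array([ 617.735, -300.867,   -3.332]))]
side vial_rack [(0.67, array([ 451.001, -267.179,    4.072]))]
scene grip_top [(0.24, array([620.58 ,   0.842, 100.237]))]
scene block [(0.63, array([ 552.154, -177.696,  134.969]))]
scene beaker [(0.7, array([ 613.53 , -305.344,    1.704]))]
scene vial_rack [(0.59, array([ 447.544, -262.406,   -3.989]))]
```

View pics/z17.png

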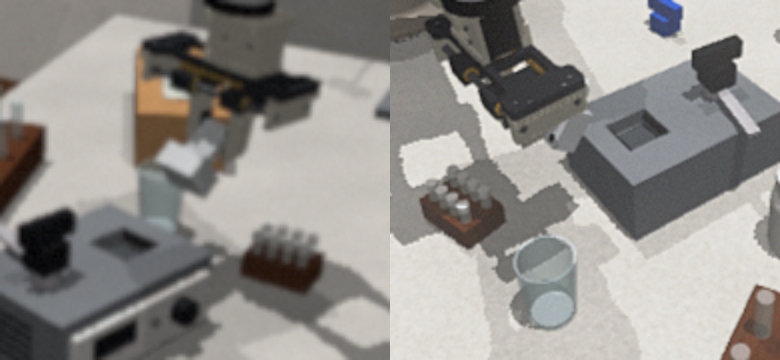

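The block now sits clear of the well end at about 60° tilt, and the well is empty and intact. Pushing on the heater's top outer edge with the lower half of its underside will rotate it upright. First I'll lower it and approach that edge.

```bash
python3 -m handwheel '{"translation":[[0.008,-0.003,-0.08],[0.008,-0.003,-0.08],[0,0,-0.08],[0.024,0.07,0],[0.024,0.07,0],[0.024,0.06,0],[0,0,0],[0,0,0]],"twist":[0,0,0,0,0,0,0,0]}' 255
cat > l2.py <<'E'
from h import *
import sys
n=sys.argv[1]
np.set_printoptions(precision=3,suppress=True)
o=get_obs();p=o['tool_pos'];print(p,o['tcp_rot'],o['contact_force'],o['moment'],o['grip_width'])
d=p[:2]-np.array([580.8,-106.3]);print('heater dx,dy',d@[.941,-.338],d@[.338,.941])
s=snap('side','side'+n);c=snap('scene','scene'+n)
for cc,m in [(s,'side'),(c,'scene')]:
    for l in ['grip_top','block']:
        for r in spot_point(m,l)[:1]:
            q=w(cc,r['position']);e=q[:2]-np.array([580.2,-106.3]);print(m,l,round(r['score'],2),q,'dy',e@[.338,.941])
a=s['img'][100:220,235:365,::-1];b=c['img'][160:280,150:280,::-1]
cv2.imwrite(f'pics/z{n}.png',np.hstack([cv2.resize(a,(395,365),interpolation=2),cv2.resize(b,(395,365),interpolation=2)]))
E
python3 l2.py 18
```

```text
time: 30.35
tool_pos: [546.2, -204.9, 129.4]
tcp_rot: [-3.066, -0.026, -0.329]
contact_force: [-1.2, -1.5, -1.6]
grip_width: 33.8
[ 546.21  -204.912  129.44 ] [-3.066 -0.026 -0.329] [-1.175 -1.536 -1.576] [-0.436  0.209  0.054] 33.82231114637098
heater dx,dy 0.7814200722551574 -104.48584701307811
side grip_top 0.63 [ 547.024 -209.853  142.018] dy -108.65671933802236
side block 0.57 [ 567.192 -153.449   98.824] dy -48.763494788558646
scene block 0.68 [ 566.59  -146.125   95.544] dy -42.07524821129148
```

View pics/z18.png

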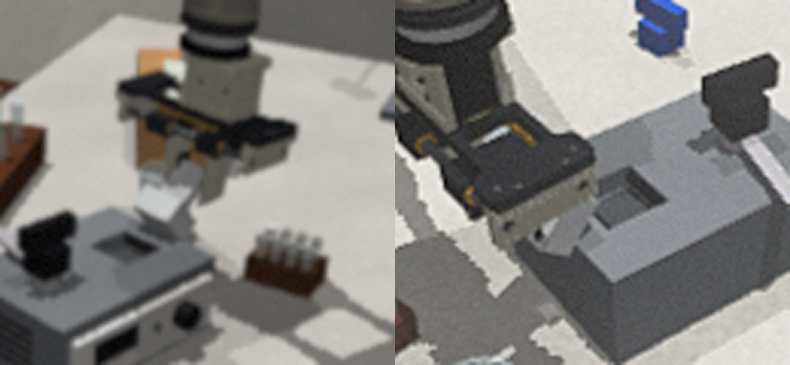

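The underside's lower half is about at the heater edge. Now I'll push along the arc.

```bash
python3 -m handwheel '{"translation":[[0.018,0.05,0.028],[0.018,0.05,0.028],[0.018,0.05,0.028],[0.016,0.044,0.011],[0.016,0.044,0.011],[0.016,0.044,0.011],[0,0,0],[0,0,0]],"twist":[0,0,0,0,0,0,0,0]}' 255
python3 l2.py 19
```

```text
time: 31.65
tool_pos: [560.2, -167.3, 148.7]
tcp_rot: [-3.075, -0.027, -0.331]
contact_force: [0.4, 0.2, -2.5]
grip_width: 33.5
[ 560.189 -167.321  148.72 ] [-3.075 -0.027 -0.331] [ 0.417  0.172 -2.519] [-0.133  0.031  0.019] 33.462087100130994
heater dx,dy 1.2298483042937134 -64.38723792745137
side grip_top 0.6 [ 559.964 -168.843  160.802] dy -65.69300225697366
side block 0.64 [ 574.992 -133.844   99.593] dy -27.679200761892236
scene block 0.84 [ 576.433 -132.67   102.481] dy -26.087091767693675
```

View pics/z19.png

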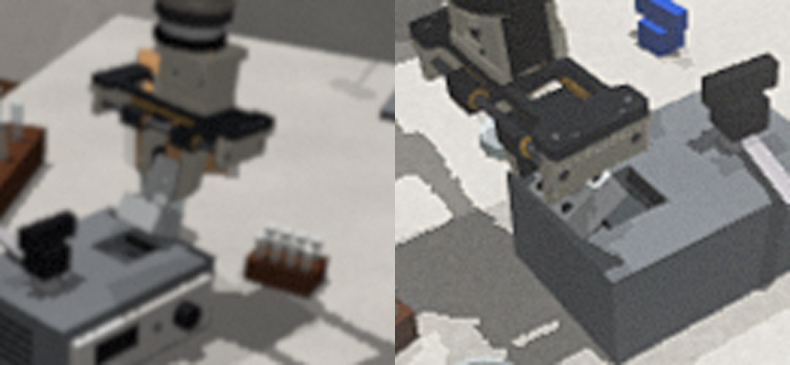

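It's working: tilt is down from about 63° to 40°. It rode over the edge, so I'll back off, lower and push again.

```bash
python3 -m handwheel '{"translation":[[-0.018,-0.05,0.015],[-0.019,-0.055,0],[-0.018,-0.05,0],[0,0,-0.06],[0.016,0.044,0.004],[0.016,0.044,0.008],[0.016,0.044,0.008],[0.016,0.044,0.004]],"twist":[0,0,0,0,0,0,0,0]}' 255
python3 l2.py 20
```

```text
time: 32.95
tool_pos: [561.0, -168.6, 147.0]
tcp_rot: [-3.083, -0.03, -0.331]
contact_force: [-3.1, -6.0, 3.9]
grip_width: 33.6
[ 561.018 -168.637  147.023] [-3.083 -0.03  -0.331] [-3.059 -6.002  3.92 ] [-1.375  0.742  0.112] 33.6406656266195
heater dx,dy 2.454678732540387 -65.3458783328707
side grip_top 0.78 [ 563.871 -172.131  159.26 ] dy -67.46586855746246
side block 0.78 [ 573.9   -146.397   95.471] dy -39.86098332380855
scene grip_top 0.54 [ 563.773 -166.82   162.905] dy -62.50137839264282
scene block 0.79 [ 574.947 -140.57    93.827] dy -34.02350222799996
```

View pics/z20.png

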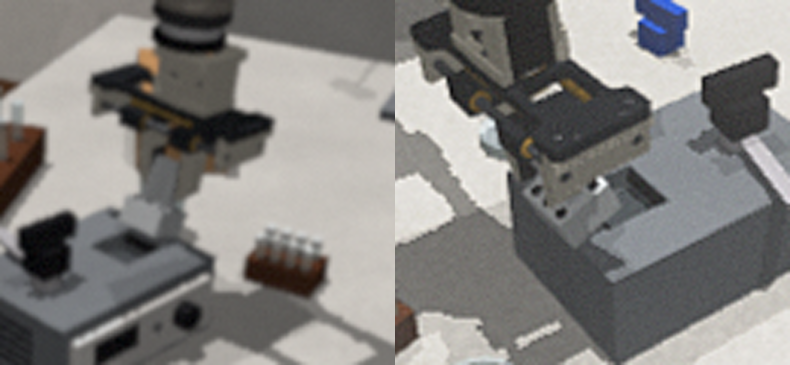

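Down to about 29°. Continuing.

```bash
python3 -m handwheel '{"translation":[[0.015,0.044,0.006],[0.015,0.044,0.006],[0.015,0.044,0.004],[0.015,0.044,0],[0.015,0.044,0],[0.015,0.04,-0.004],[0,0,0],[0,0,0]],"twist":[0,0,0,0,0,0,0,0]}' 255
python3 l2.py 21
```

```text
time: 34.25
tool_pos: [575.8, -125.1, 148.9]
tcp_rot: [-3.081, -0.03, -0.329]
contact_force: [0.2, -0.8, -1.7]
grip_width: 33.5
[ 575.765 -125.145  148.865] [-3.081 -0.03  -0.329] [ 0.193 -0.783 -1.661] [-0.14   0.023 -0.072] 33.53580717688694
heater dx,dy 1.631363942605467 -19.43479305670019
side grip_top 0.94 [ 575.836 -128.529  163.622] dy -22.39221376146837
side block 0.78 [ 585.663 -103.651   97.393] dy 4.339552128395571
scene grip_top 0.77 [ 575.172 -124.621  166.03 ] dy -18.939757151579133
scene block 0.96 [585.699 -96.481  93.793] dy 11.098604818844176
```

View pics/z21.png

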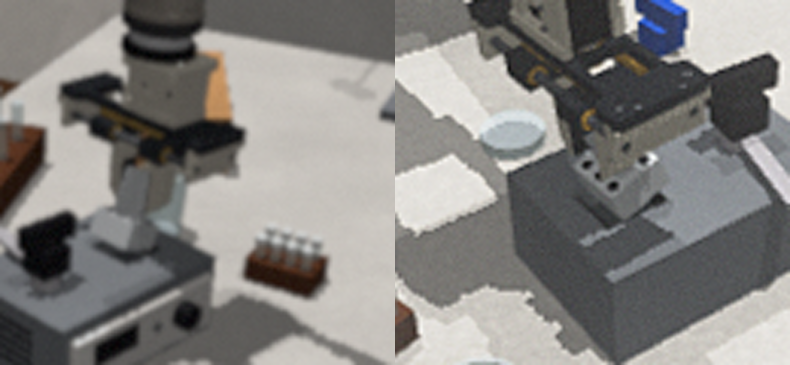

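About 22° now. Next I'll put its lower edge on the heater rim beside the well and press down while dragging towards the spindle, which rights it further.

```bash
python3 -m handwheel '{"translation":[[-0.023,-0.065,0.03],[-0.025,-0.065,0],[-0.025,-0.065,0],[0,0,-0.045],[0.008,0.025,-0.03],[0.01,0.028,-0.03],[0.01,0.028,-0.04],[0.01,0.028,-0.04]],"twist":[0,0,0,0,0,0,0,0]}' 255
python3 l2.py 22
```

```text
time: 35.55
tool_pos: [573.1, -144.1, 142.9]
tcp_rot: [-3.084, -0.051, -0.33]
contact_force: [-6.3, 3.2, 22.5]
grip_width: 34.4
[ 573.072 -144.064  142.871] [-3.084 -0.051 -0.33 ] [-6.308  3.247 22.537] [0.623 1.585 0.055] 34.37603148189108
heater dx,dy 5.492483651727987 -38.14735175852268
side grip_top 0.55 [394.465 -20.076  -0.292] dy 18.358064467804454
side block 0.73 [ 581.086 -133.347   90.611] dy -25.151722629685526
scene grip_top 0.6 [ 578.581 -138.878  164.482] dy -31.202698511561746
scene block 0.78 [ 580.045 -132.809   91.663] dy -24.99757957535924
```

View pics/z22.png

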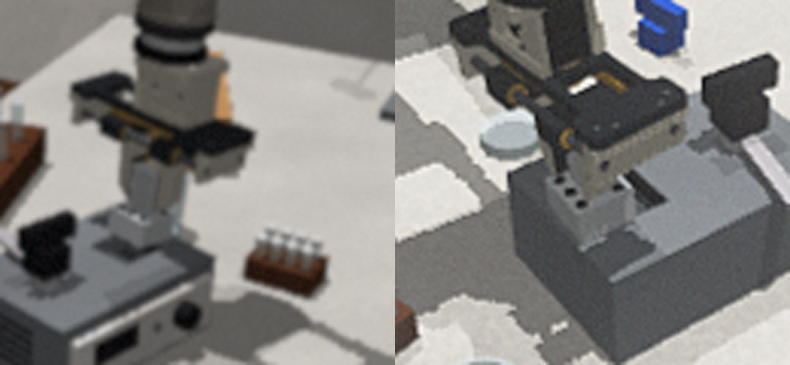

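Nearly upright now. I'll lift it, centre it over the well and measure the tilt.

```bash
python3 -m handwheel '{"translation":[[0,0,0.06],[0,0,0.08],[0.004,0.058,0.02],[0.004,0.058,0],[0.004,0.058,0],[0,0,0],[0,0,0],[0,0,0]],"twist":[0,0,0,0,0,0,0,0]}' 255
python3 l2.py 23; python3 - <<'E'
from h import *
s=cv2.imread('pics/side23.png');c=cv2.imread('pics/scene23.png')
cv2.imwrite('pics/z23b.png',np.hstack([cv2.resize(s[120:200,250:315],(395,486),interpolation=2),cv2.resize(c[160:240,190:255],(395,486),interpolation=2)]))
E
```

```text
time: 36.85
tool_pos: [574.4, -114.9, 165.9]
tcp_rot: [-3.083, -0.048, -0.33]
contact_force: [-0.3, 0.1, -2.1]
grip_width: 34.2
[ 574.418 -114.929  165.884] [-3.083 -0.048 -0.33 ] [-0.265  0.09  -2.129] [-0.126 -0.016 -0.029] 34.215528715446474
heater dx,dy -3.088913965601525 -10.277451239132992
side grip_top 0.75 [ 576.892 -111.609  184.297] dy -6.1142195970885265
side block 0.89 [ 582.064 -110.462  113.475] dy -3.2868513256077443
scene grip_top 0.61 [ 577.79  -109.154  187.771] dy -3.499984471464612
scene block 0.81 [ 581.328 -100.68   113.02 ] dy 5.6694312650488685
```

View pics/z23b.png

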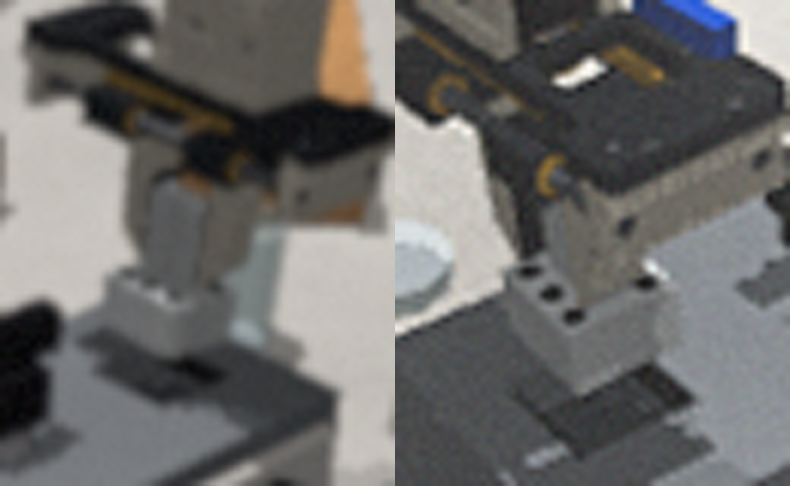

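```bash
python3 - <<'E'
from h import *
s=cv2.imread('pics/side23.png');c=cv2.imread('pics/scene23.png')
cv2.imwrite('pics/z23c.png',cv2.resize(s[145:185,262:302],(600,600),interpolation=2))
cv2.imwrite('pics/z23d.png',cv2.resize(c[195:235,202:242],(600,600),interpolation=2))
E
```

```text
(no output)
```

View pics/z23c.png

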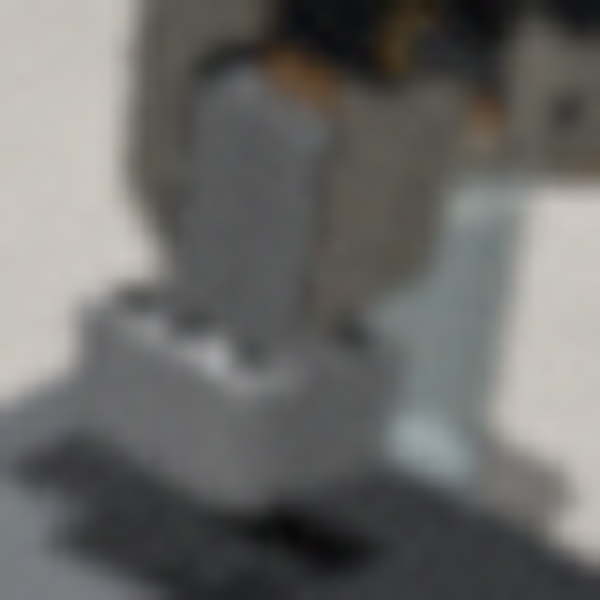

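View pics/z23d.png

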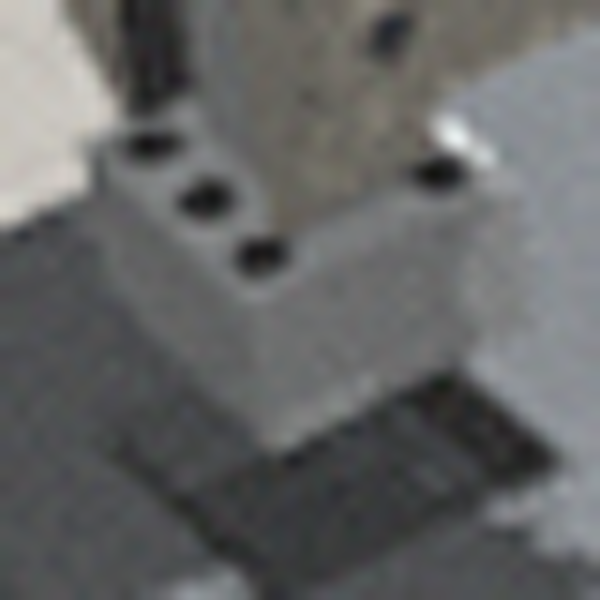

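```bash
cat > fit.py <<'E'
from h import *
from scipy.optimize import least_squares
from scipy.spatial.transform import Rotation as R
np.set_printoptions(precision=3,suppress=True)
S=capture('side');C=capture('scene')
def fit(sp,cp,so,co,z=15.):
    def res(q):
        Rm=(R.from_rotvec([q[3],q[4],0])*R.from_euler('z',-.345+q[5])).as_matrix(); r=[]
        for cam,pts,o,b in [(S,sp,so,q[6:8]),(C,cp,co,q[8:10])]:
            for loc,uv in pts:
                u,v=proj(cam,q[:3]+Rm@np.array(loc,float)); r+=[u+b[0]-(o[0]+uv[0]/z-.5),v+b[1]-(o[1]+uv[1]/z-.5)]
        return np.r_[r,q[6:10]/3,q[5]/.03]
    f=least_squares(res,[580,-106,110,0,0,0,0,0,0,0],loss='soft_l1')
    q=f.x;J=f.jac;cov=np.linalg.inv(J.T@J)*.6**2
    print('pos',q[:3],'tilt xy(world rotvec)',q[3:5],'mag',np.hypot(*q[3:5]),'+-',np.sqrt(np.diag(cov))[3:5],'bias',q[6:]); print(res(q)[:-5].round(1))
    d=q[:2]-np.array([580.2,-106.3]);print('dx,dy',d@[.941,-.338],d@[.338,.941])
if __name__=='__main__':
    fit([((25,23,28),(90,305)),((-25,23,28),(240,385)),((-25,-23,28),(395,340)),((25,23,0),(85,425)),((-25,23,0),(235,512)),((-25,-23,0),(375,455)),((17,7,76),(205,75)),((-17,7,76),(325,125))],
    [((-25,-23,28),(98,160)),((25,-23,28),(258,295)),((25,23,28),(480,195)),((-25,-23,0),(115,265)),((25,-23,0),(280,445)),((25,23,0),(465,355))],(262,145),(202,195))
E
python3 fit.py
```

```text
pos [575.328 -97.916 105.918] tilt xy(world rotvec) [ 0.071 -0.044] mag 0.08296094461348827 +- [0.037 0.023] bias [-0.004 -2.462  0.085  0.704]
[-0.5 -0.6  1.   0.1  1.1 -0.2 -1.1 -0.4  0.2 -0.   1.3  0.3 -0.8  0.3
 -0.9  0.8 -1.2 -1.  -0.3  1.2  2.5 -0.9 -0.6  1.4 -0.3  0.7  4.6 -2. ]
dx,dy -7.418560155614333 6.2426750339241055
```

Both the fit and the networks give a tilt of about 0.08–0.09 rad now, within the 0.17 limit. Before handing in, I'll verify from the saved picture 15 that the opposite tilt in the well was really reached.

```bash
python3 - <<'E'
from h import *
s=cv2.imread('pics/side15.png');c=cv2.imread('pics/scene15.png')
cv2.imwrite('pics/z15s.png',np.hstack([cv2.resize(s[150:190,258:298],(400,400),interpolation=2),cv2.resize(c[200:240,200:240],(400,400),interpolation=2)]))
s=cv2.imread('pics/side11.png') 
E
```

```text
[ WARN:0@0.074] global loadsave.cpp:275 findDecoder imread_('pics/side11.png'): can't open/read file: check file path/integrity
```

View pics/z15s.png

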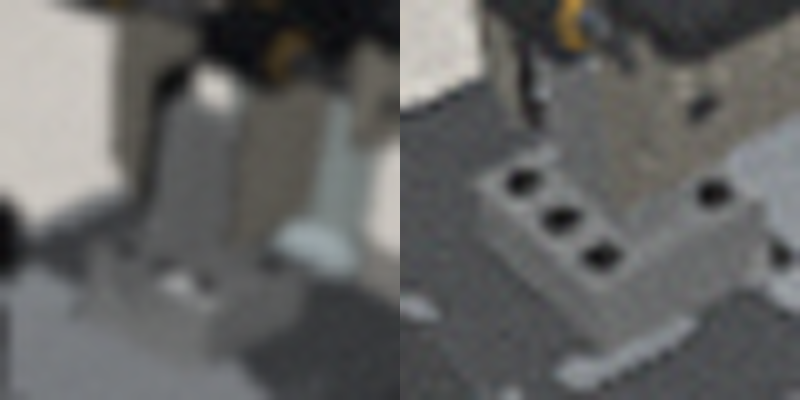

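```bash
python3 - <<'E'
from fit import *
fit([((25,23,28),(90,258)),((-25,23,28),(215,310)),((-25,-23,28),(305,275)),((-17,7,76),(243,108)),((17,7,76),(187,90)),((17,7,28),(155,255))],
[((-25,-23,28),(77,185)),((25,-23,28),(193,298)),((25,23,28),(365,205)),((-17,-7,76),(140,55)),((-17,-7,28),(150,160))],(258,150),(200,200),10.)
E
```

```text
pos [574.255 -97.302  71.797] tilt xy(world rotvec) [0.246 0.06 ] mag 0.25339104516648053 +- [0.076 0.038] bias [ 0.561 -1.497  0.202  0.711]
[ 0.6 -0.4 -0.  -1.9  0.8 -0.2  0.2  1.9 -2.4  1.5 -0.5 -0.1 -0.  -0.6
  0.6  1.7  0.   0.1 -1.8 -2.3  0.4  0.4]
dx,dy -8.63529355943757 6.4579176803084115
```

The opposite tilt is confirmed in sign (top away from the spindle, about 0.1–0.25 rad depending on method) with the underside near z=72–78, still in the well. One last check of the knob and bystanders, then hand in.

```bash
python3 - <<'E'
from h import *
np.set_printoptions(precision=1,suppress=True)
c=snap('scene','scene24');s=snap('side','side24')
for m,cc in [('scene',c),('side',s)]:
    for l in ['knob','spindle_base','block','grip_top','beaker','vial_rack','dish','jar','amber','bottle']:
        print(m,l,[(round(r['score'],2),w(cc,r['position'])) for r in spot_point(m,l)][:1])
o=get_obs();print(o['time'],o['tool_pos'],o['contact_force'],abs(o['dq']).max(),o['grip_width'])
E
```

```text
scene knob [(0.69, array([388.7, 385.1,   1.8]))]
scene spindle_base [(0.52, array([ 578.7, -108.8,  187.5]))]
scene block [(0.75, array([ 581.4, -101.2,  110.1]))]
scene grip_top [(0.85, array([ 576.2, -109.6,  186.9]))]
scene beaker [(0.64, array([ 616. , -303. ,    0.6]))]
scene vial_rack [(0.93, array([ 450.5, -265.2,   -1. ]))]
scene dish [(0.71, array([390.3, -14. ,   1.1]))]
scene jar [(0.94, array([783.3, -87. ,  -3.7]))]
scene amber [(0.95, array([795.7,  98.5,   5.1]))]
scene bottle [(0.88, array([610.8, 285.3,   4.3]))]
side knob [(0.75, array([414. , 189.5,  -2.9]))]
side spindle_base [(0.18, array([606.7, 285.7,  -0.7]))]
side block [(0.55, array([ 581. , -108.4,  112.3]))]
side grip_top [(0.88, array([ 578. , -111. ,  183.7]))]
side beaker [(0.66, array([ 613.2, -303.8,   -3.3]))]
side vial_rack [(0.97, array([ 447.5, -264.6,    4.1]))]
side dish [(0.5, array([394.2, -18.9,   2.3]))]
side jar [(0.68, array([782.3, -83.2,   1.5]))]
side amber [(0.9, array([795.4,  96.5,  -3.1]))]
side bottle [(0.78, array([607.7, 287. ,  -2.2]))]
38.45 [ 574.5 -114.8  166. ] [-0.6 -0.2 -3.1] 0.00231615579506923 34.06182765540031
```

View pics/scene24.png

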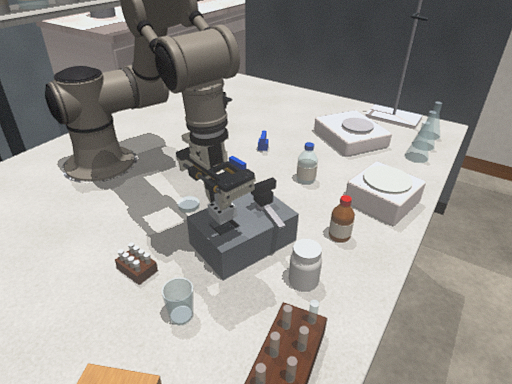

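The picture shows the knob on the spindle at (264,190) with the keeper bar to the back at (273,214). The block is held clear above the well at (221,211), and the bystanders are unmoved. Handing in.

```bash
python3 -c "
from plant import *
print(close_job())"
```

```text
the job is handed in; nothing more can be done
None
```

The job is handed in at about 38.5 s of the 64 s allowed; no verdict is reported, so what follows is from my own measurements.

**What I did**
- **Knob:** I put the black knob on the spindle. It stopped at the expected height and pushed back about 2 N. I then turned the keeper anticlockwise to about 1.2–1.3 rad and let go of the knob; pictures afterwards show it home and upright.
- **Block:** I gripped it by its plate and tilted it clearly towards the spindle, then the other way, while it was still in its well.
- **Overshoot:** My last push the other way was too hard. The block came out leaning about 60°, still gripped. I stood it up again by pushing it against the heater's outer edge and rim, then centred it over the well.

**Last checks**
- **Block position:** It is held still, with its underside about 20–27 mm above the heater top and within about 1 cm of the well centre. The force reading shows only its weight.
- **Block tilt:** It is not perfectly upright. The networks put it at about 0.06–0.13 rad and my corner fit at 0.08 ± 0.04 rad, against the 0.17 limit.
- **Tilt away from the spindle:** The size is uncertain. The networks gave about 0.09–0.13 rad and a rough fit gave 0.25 rad, but all are above the required 0.07 with the block still low in the well.
- **Knob:** In the final pictures the networks missed the knob on the spindle and returned only the blue look-alikes. I confirmed it by eye in the picture.
- **Bystanders:** All six are where they were, within the few millimetres the networks can resolve.

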